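# Feed a filter sled along the fence into the leak tester

### The arm

A 6-joint arm with a two-finger parallel gripper is mounted at the origin on the work surface. World frame = base frame: x ahead of the robot, y to its left, z up, the work surface at z = 0. Lengths are in mm, angles in rad, forces in N, time in s.
With the tool pointing down it reaches from about 275 to 750 mm from the base axis. Payload 10.2 kg.
Tool frame: the origin (TCP) lies on the centre line of the jaws, within the pads' length; the fingertips stand 19 mm ahead of it and the grasp point (between the pads) is the TCP; z points along the fingers, y is the line along which they close (so a half turn about z gives the same grasp; the last joint's range is limited). The gripper opens to 88 mm and grips with 3 to 60 N. Pads are 18 mm wide; open, the fingers measure 123 mm over their backs; the gripper's body (75 mm by 187 mm) begins 45 mm behind the grasp point.
Start: joints at [-1.564, 0.313, 1.498, -0, 1.331, -0.223], TCP at [119.572, -511.208, 257.72] pointing down, gripper open.
Joint ranges: [-2.94, 2.94], [-0.97, 2.17], [0.19, 2.56], [-1.23, 4.37], [0.02, 3.11], [-2.88, 2.88]. Speed limits (rad/s): [2.39, 2.39, 3.01, 3.14, 3.14, 3.14].

### API

Orientations are given as a rotation vector (axis times angle).
In Python, from cell import ctrl gives the robot as it stands.
- The arm moves only by the tool jog_arm, never from a script. Its arguments are lists of equal length, an entry for each row: "dp": the shift along the tool's x, y, z in m, a list of three; "turn": the turn about the tool's z in degrees. In form: {"dp": [[dx, dy, dz], ...], "turn": [turn, ...]}. A call has exactly 8 rows; each row is the pose to reach, as a shift and turn from the pose commanded when the call began, along the tool's axes at that moment; what a row does not reach only later rows make up. A row lasts 1/12 s, in which the tool goes at most 41.7 mm and 7.16 degrees, less where a joint would pass 70% of its speed; a pose out of reach is approached as far as the arm can. A call with a gripper value outside its range is refused whole. "fingers" is the opening, from 0 (shut) to 1 (fully open), set as the call begins (left out, the last holds). The fingers move at their own pace and stop on an object; the grip force is fixed at half the most. Time passes only in rows, so rows that repeat a pose let the fingers close, or fill a call up. It gives the time, the measured TCP pose, the force, the opening and the grip force at its end, in the units of the state.
- ctrl.observe(): the state, without advancing time (a new reading comes with each control period).
- ctrl.grab_frame(name): name is "scene" or "top"; returns a dict with "img" (480x640x3 uint8, red, green, blue), "K" (3x3 intrinsics, pixels), "cam_to_world" (4x4, takes a point from camera to world coordinates). Camera axes: x right, y down, z forward; pixel columns grow to the right and rows downward; lengths in mm; the calibration is good to about 2 mm. A picture is of the moment at which its call begins. There is no depth.
- ctrl.sign_off(): hands the job in; it is judged then, once.
The state is a dict: "time_s": time; "joint_positions": joint angles; "qd": joint speeds; "joint_efforts": joint torques, N m; "ee_pos": TCP position; "tool_rot": TCP orientation; "wrist_force": force on the tool from outside, world axes, zero at the start; "torque": the same for the moment, N m; "opening": finger opening in mm; "grasp_force": force on a finger pad.
Only numpy, scipy, OpenCV 4.12 (cv2) and the standard library are available. Lean on these libraries where they do the work, as an engineer would, in place of code of your own. Each camera call takes 0.05 s, during which the arm holds its last target. There are 200 camera calls.

### The job

With the push stick, press the filter sled flat against the fence rail, then feed it along, kept lightly pressed against the fence all the way, under the test head until it is fully home against the end stop, and press it home there for a moment with a push of about 10 N. Go gently: never push the sled with more than 16 N, nor press it on the fence with more than 10 N; touch the sled with the stick only, and leave the other things alone. Finish with the push stick standing upright on the bench, let go and clear of the slide, and the sled still home and against the fence.

Things in the scene. Friction and masses are not known exactly. Their poses are not given: they have to be found in the camera images.
- rig: Fixed leak-test slide: grey deck plate 170 (x) x 440 (y) x 12 mm on the bench. Origin at the centre of its underside; its y axis is the feed direction, its x axis points across the deck to the fence. The deck's top, on which the sled slides, is at z = 12 mm.
- head (a point): Middle of the underside of the bridge, on the rig at x = -2, y = 100, z = 64 mm; axes as the rig's. The bridge is 50 mm long (y) and 12 mm thick; a round test head (24 mm radius) stands on it up to z = 138 mm. Its outer leg is at rig x = -51 to -37 mm, its inner leg behind the fence: the sled passes between fence and outer leg with 3 mm of play.
- fence: Rigid steel fence rail fixed to the slide, with the same origin and axes as the rig. Its straight guiding face is the plane x = 30 mm, facing -x, from y = -210 to 210 mm; the rail is 16 mm thick and its top is at z = 34 mm.
- stop: Rigid dark steel end stop fixed on the deck beyond the bridge: a bar 55 (x) x 14 (y) x 24 mm high. Origin at the bottom centre of the face that the sled's front meets (the face is y = 0 and looks to -y); axes as the rig's. Its place along the rig differs from run to run.
- sled: Loose aluminium filter sled, 64 (x) x 110 (y) x 26 mm high, about 0.55 kg (may vary by 30 %), with a round blue filter (27 mm radius) on top up to 40 mm. Origin at the centre of its underside, which lies on the deck; +y is its front end, its +x side is to lie against the fence. At the start it stands 8 to 32 mm off the fence and a little askew.
- sled_slot (a point): Bottom of the open upright slot in the sled's rear end, in which the stick's nose pushes: at x = -12, y = -41, z = 13 mm from the sled's origin; axes as the sled's. The slot is 22 mm wide (x = -23 to -1 mm), 14 mm deep from the rear end at y = -55 mm, and goes through the full height.
- sled_front_corner (a point): Front corner of the sled on the fence side, at x = 32, y = 55, z = 13 mm from the sled's origin; axes as the sled's.
- sled_rear_corner (a point): Rear corner of the sled on the fence side, at x = 32, y = -55, z = 13 mm from the sled's origin; axes as the sled's.
- stick_grip (a point): Push stick, black plastic, 0.14 kg, standing upright on the bench: a grip block 26 (x) x 40 (y) x 80 mm high with a low nose reaching forward (+y). This point is the middle of the grip block, 55 mm above its underside; z up, y towards the nose. To be gripped from above across its x axis (26 mm).
- stick_nose (a point): The stick's nose end: an upright round of 6 mm radius whose axis is 100 mm ahead (+y) of the grip, in line with it; this point is at its middle, 13 mm above the stick's underside. The nose is 12 mm wide and spans 5 to 21 mm above the underside. Axes as the grip's.
- holders: Bystander: a stack of three round blue filter holders, 42 mm across, 39 mm high, origin at the centre of the underside.
- flange: Bystander: flat steel ring, 56 mm across, 8 mm high, origin at the centre of the underside.
- jar: Bystander: white jar, 48 mm across, 60 mm high, origin at the centre of the underside.
There are look-alikes about, which are no part of the job. Of the things that look like the part that bears stick_grip, take the one that is nearest to the robot's base at the start.

How it is judged (in metres and radians):
On the way, in this order (a step that is already met when the one before it is completed fails the run):
1. with the stick, the sled is pressed flat against the fence (both corners within 2.5 mm) before it is fed (x of each of sled_front_corner, sled_rear_corner in the frame of rig above 0.0275 m and contact force between sled and fence above 0.5 N and contact force between stick and sled above 0.5 N and y of sled_front_corner in the frame of rig below 0.06 m), for 0.1 s.
2. on the way under the head, the stick feeds the sled while it is kept pressed against the fence (x of each of sled_front_corner, sled_rear_corner in the frame of rig above 0.027 m and y of sled_front_corner in the frame of rig between 0.08 and 0.145 m and contact force between sled and fence above 0.6 N and contact force between stick and sled above 0.5 N), for 0.5 s.
3. the stick presses with more than 8 N on the sled, home against the stop (y of sled_front_corner in the frame of stop between -0.002 and 0.003 m and x of each of sled_front_corner, sled_rear_corner in the frame of rig above 0.027 m and contact force between sled and stop above 1 N and contact force between stick and sled above 8 N), for 0.2 s.
At the end, for the whole second after the job is handed in: The sled's front is within 2 mm of the stop's face and both its fence-side corners within 3 mm of the fence; the push stick stands upright on the bench top (not on the slide, not touching the sled), released; everything is at rest (y of sled_front_corner in the frame of stop between -0.002 and 0.003 m and x of each of sled_front_corner, sled_rear_corner in the frame of rig above 0.027 m and angle between stick_grip's own z axis and vertical below 0.15 rad and height (world z) of stick_grip between 0.05 and 0.06 m and linear speed of each of sled, stick below 0.01 m/s and contact force between stick and sled below 0.1 N and contact force between stick and rig below 0.1 N).
It fails at once if the sled pushed against the fence with more than 10 N (contact force between sled and fence above 10 N).
It fails at once if the sled pushed by the stick with more than 16 N (contact force between stick and sled above 16 N).
It fails at once if the sled more than 4 mm off the fence at either corner while it is fed on (front more than 60 mm past the middle of the slide) (y of sled_front_corner in the frame of rig above 0.06 m and not (x of each of sled_front_corner, sled_rear_corner in the frame of rig above 0.026 m)).
It fails at once if the gripper or arm touches the sled (contact force between any of the fingers, the arm and sled above 0.5 N).
It fails at once if a bystander is moved by more than 15 mm (distance of any of holders, flange, jar from where it was at the start of the episode above 0.015 m).
It also fails if it takes over 72 s, if anything falls off the work surface, if the arm or the gripper's body presses on something with over 40 N, if the wrist force passes 120 N, or if a joint passes its speed limit or range.

## Working session

There is one attempt and no reset: what is moved stays moved. The work goes in short steps, Python scripts to look and compute and a tool call to move; the robot and the scene stay as the last step left them, time stands still between calls to the robot, and variables do not carry over. Pictures are saved under pics/ and viewed, at most 10 in all, crops included, and the job is handed in when it is done.

Besides the shell and the picture viewer there is one more tool, called after "Call:" as name(argument=value, ...) on one line, values as JSON. jog_arm: Moves the arm, as the interface text tells. Its arguments: {"type":"object","properties":{"dp":{"type":"array"},"turn":{"type":"array"},"fingers":{"type":"number"}},"required":["dp","turn"]}

```bash
mkdir -p pics; ls; python3 - <<'E'
from cell import ctrl
import cv2,numpy as np
np.set_printoptions(suppress=True,precision=3)
for n in("top","scene"):
    f=ctrl.grab_frame(n);cv2.imwrite(f"pics/{n}0.png",f["img"][:,:,::-1]);np.savez(f"pics/{n}0.npz",**f);print(n,f["K"],f["cam_to_world"])
print(ctrl.observe())
E
```

```text
pics
top [[586.446   0.    318.162]
 [  0.    586.446 236.299]
 [  0.      0.      1.   ]] [[  -0.002   -0.974    0.224  310.635]
 [  -1.       0.004    0.004  107.277]
 [  -0.005   -0.224   -0.974 1304.069]
 [   0.       0.       0.       1.   ]]
scene [[506.66    0.    318.822]
 [  0.    506.66  242.286]
 [  0.      0.      1.   ]] [[   0.424    0.752   -0.504 1092.326]
 [   0.906   -0.357    0.228 -122.038]
 [  -0.009   -0.554   -0.833  876.305]
 [   0.       0.       0.       1.   ]]
{'time_s': 0.1, 'joint_positions': array([-1.564,  0.313,  1.498, -0.   ,  1.331, -0.223]), 'qd': array([ 0.001, -0.002, -0.002,  0.001, -0.001, -0.001]), 'joint_efforts': array([  0.003, -40.282, -25.265,   0.069,   0.034,  -0.   ]), 'ee_pos': array([ 119.581, -511.014,  257.258]), 'tool_rot': array([-3.12, -0.36, -0.  ]), 'wrist_force': array([ 0.492, -0.16 ,  0.535]), 'torque': array([-0.052, -0.019, -0.053]), 'grasp_force': 0.0, 'opening': 88.48018471358664}
```

View pics/top0.png

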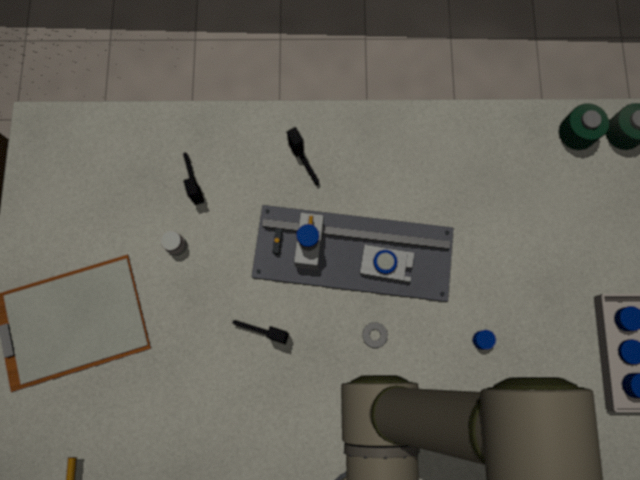

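View pics/scene0.png

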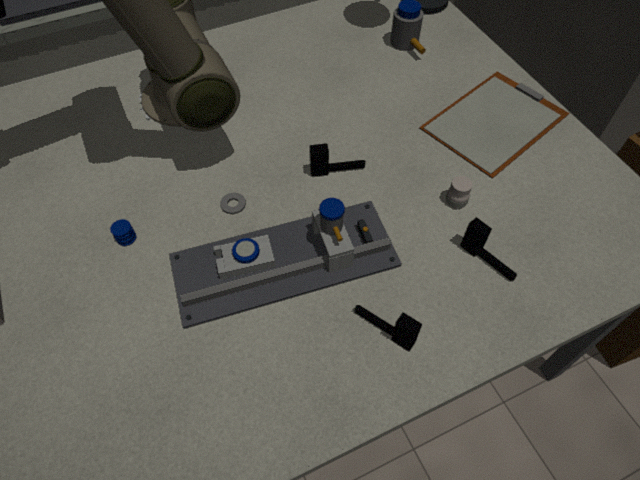

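Stick candidates in the top view are (278,335), (193,185) and (297,140). The base is at about (366,430), so (278,335) is nearest and is the one to take. I'll confirm it in an enlarged crop.

```bash
cat > h.py <<'E'
import numpy as np,cv2
np.set_printoptions(suppress=True,precision=2)
def load(n): return dict(np.load(f"pics/{n}.npz"))
def cast(f,uv,z):
    uv=np.atleast_2d(np.asarray(uv,float)); d=np.c_[uv,np.ones(len(uv))]@np.linalg.inv(f["K"]).T@f["cam_to_world"][:3,:3].T
    o=f["cam_to_world"][:3,3]; return o+d*((z-o[2])/d[:,2])[:,None]
def proj(f,P):
    P=np.atleast_2d(P); c=(P-f["cam_to_world"][:3,3])@f["cam_to_world"][:3,:3]; q=c@f["K"].T; return q[:,:2]/q[:,2:]
E
python3 - <<'E'
from h import *
f=load("top0");s=load("scene0")
cv2.imwrite("pics/c1.png",cv2.resize(f["img"][195:360,225:465,::-1],None,fx=3.33,fy=3.33,interpolation=cv2.INTER_CUBIC))
cv2.imwrite("pics/c2.png",cv2.resize(s["img"][135:330,160:415,::-1],None,fx=3,fy=3,interpolation=cv2.INTER_CUBIC))
print("approx sticks dist",[np.linalg.norm(cast(f,p,80)[0][:2]) for p in((278,335),(193,188),(295,137))])
E
```

```text
approx sticks dist [np.float64(431.07445428601034), np.float64(800.9927468249274), np.float64(836.1047118345474)]
```

View pics/c1.png

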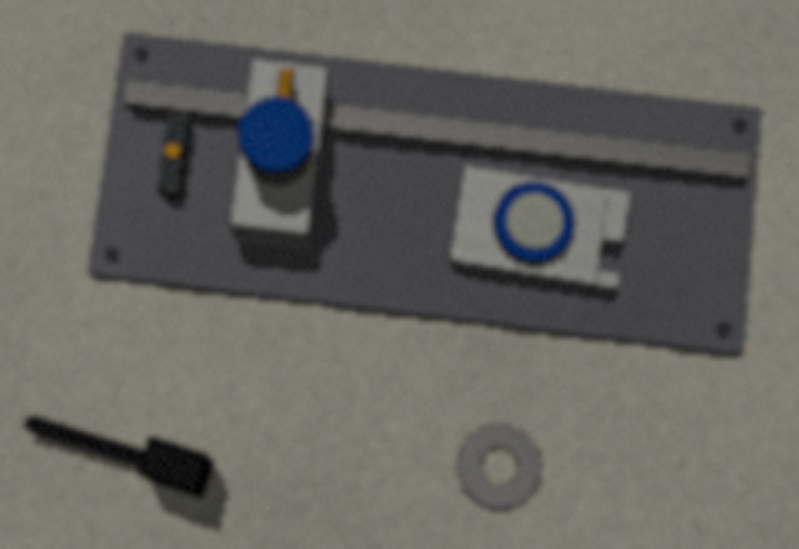

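View pics/c2.png

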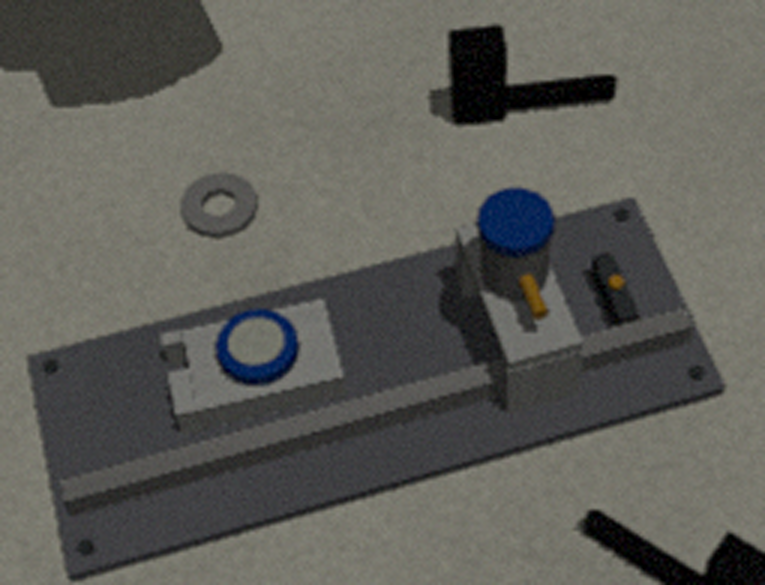

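The crops show the deck corners in c1 at (125,35), (760,110), (742,355) and (92,277). They also show the sled left of its slot (top corners (465,165), (630,190), (616,285), (453,258)), the stop bar from (172,113) to (172,200), and the chosen stick with its block at (178,465) and nose at (32,424). The block is 26x40 with a low nose, so it fits the description.

```bash
cat >> h.py <<'E'
def rigid(src,dst):
    src=np.asarray(src,float);dst=np.asarray(dst,float);a=src.mean(0);b=dst.mean(0)
    U,S,V=np.linalg.svd((src-a).T@(dst-b));R=V.T@np.diag([1,np.linalg.det(V.T@U.T)])@U.T
    t=b-R@a;res=(src@R.T+t)-dst
    return t,np.degrees(np.arctan2(R[1,0],R[0,0])),np.abs(res).max(),res
E
python3 - <<'E'
from h import *
f=load("top0");s=load("scene0")
un=lambda p,o,k:(np.array(p,float)+.5)/k-.5+o
T=lambda p:un(p,(225,195),3.33)
S=lambda p:un(p,(160,135),3)
rig=[[85,210],[85,-210-10],[-85,-220],[-85,220]];rig[0]=[85,220]
w1=cast(f,T([(125,35),(760,110),(742,355),(92,277)]),12)[:,:2]
w2=cast(s,S([(722,388),(72,578),(30,355),(633,200)]),12)[:,:2]
for n,w in(("rigT",w1),("rigS",w2),("rigB",(w1+w2)/2)):print(n,*rigid(rig,w)[:3],w.tolist() if 0 else "")
def sub(img,p):
    g=cv2.cvtColor(img,cv2.COLOR_RGB2GRAY); c=np.float32(p).reshape(-1,1,2).copy()
    return cv2.cornerSubPix(g,c,(3,3),(-1,-1),(cv2.TERM_CRITERIA_EPS+cv2.TERM_CRITERIA_COUNT,50,.01)).reshape(-1,2)
w1=cast(f,sub(f["img"],T([(125,35),(760,110),(742,355),(92,277)])),12)[:,:2]
w2=cast(s,sub(s["img"],S([(722,388),(72,578),(30,355),(633,200)])),12)[:,:2]
for n,w in(("rigTs",w1),("rigSs",w2)):print(n,*rigid(rig,w)[:3])
# blue ring centroids (z=12+40)
for n,g,c in(("T",f,T((535,222))),("S",s,S((257,346)))):
    h=cv2.cvtColor(g["img"],cv2.COLOR_RGB2HSV);m=cv2.inRange(h,(105,120,40),(130,255,255))
    k,l,st,ce=cv2.connectedComponentsWithStats(m)
    i=np.argmin(np.linalg.norm(ce[1:]-c,axis=1))+1
    cnt=cv2.findContours((l==i).astype(np.uint8),cv2.RETR_EXTERNAL,cv2.CHAIN_APPROX_NONE)[0][0]
    e=cv2.fitEllipse(cnt); print("filter",n,cast(g,e[0],50),st[i],e)
# sled top corners z=38 : +x+y, +x-y, -x-y,-x+y
sl=[[32,55],[32,-55],[-32,-55],[-32,55]]
a=cast(f,T([(465,165),(630,190),(616,283),(455,258)]),38)[:,:2]
b=cast(s,S([(343,373),(176,415),(163,337),(326,300)]),38)[:,:2]
print("sled",rigid(sl,a)[:3],rigid(sl,b)[:3])
# stop bar top z=36: ends; front edge
print("stop",cast(f,T([(172,113),(187,116),(183,200),(162,195)]),36),cast(s,S([(632,318),(612,325),(590,258),(610,252)]),36))
# sticks
for n,g,c in(("T",f,T((178,465))),("S",s,S((478,75)))):
    gr=cv2.cvtColor(g["img"],cv2.COLOR_RGB2GRAY);m=(gr<22).astype(np.uint8)
    k,l,st,ce=cv2.connectedComponentsWithStats(m);i=l[tuple(np.int32(np.round(c))[::-1])];print(n,st[i],ce[i])
print("block top T",cast(f,T([(150,437),(213,460),(203,494),(141,470)]),80))
print("block top S",cast(s,S([(451,33),(502,27),(507,38),(452,42)]),80))
print("nose T",cast(f,T([(32,424)]),21),"S",cast(s,S([(612,80)]),21))
print("flange",cast(f,T((500,466)),8),"holders",cast(f,(484,340),39),"jar",cast(f,(172,238),60))
E
```

```text
rigT [570.84  34.2 ] -7.085863061802369 3.2083864459853544 
rigS [575.29  35.13] -7.329396080441159 3.2179832645961426 
rigB [573.07  34.67] -7.207396308568356 3.1069353971854525 
rigTs [571.    34.36] -7.197111002013546 1.988343726302105
rigSs [575.52  34.72] -7.2451763183010165 1.7427512954427016
filter T [[543.   -32.21  50.  ]] [374 250  23  24 172] ((384.9695129394531, 261.4119567871094), (21.926532745361328, 22.872478485107422), 154.12139892578125)
filter S [[546.65 -32.13  50.  ]] [232 238  27  25 267] ((245.2816925048828, 249.91326904296875), (23.683897018432617, 26.057201385498047), 80.16950988769531)
sled (array([544.26, -38.47]), np.float64(-9.031431251470286), np.float64(2.0539092985993648)) (array([544.64, -36.04]), np.float64(-9.659909468604948), np.float64(2.916016008286306))
stop [[620.67 205.96  36.  ]
 [618.57 195.9   36.  ]
 [561.38 197.88  36.  ]
 [564.8  211.83  36.  ]] [[623.87 202.67  36.  ]
 [623.11 188.06  36.  ]
 [568.13 200.19  36.  ]
 [569.49 214.88  36.  ]]
T [234 321  54  23 306] [268.91 332.69]
S [310 144  55  32 780] [327.81 161.65]
block top T [[402.65 213.41  80.  ]
 [388.4  174.11  80.  ]
 [367.66 180.1   80.  ]
 [382.41 218.66  80.  ]]
block top S [[374.63 185.26  80.  ]
 [385.11 220.99  80.  ]
 [396.49 219.52  80.  ]
 [383.02 182.23  80.  ]]
nose T [[415.72 295.71  21.  ]] S [[418.34 297.5   21.  ]]
flange [[388.57 -10.15   8.  ]] holders [[ 374.71 -238.92   39.  ]] jar [[594.53 431.08  60.  ]]
```

Call:
jog_arm(dp=[[0.047, -0.036, 0], [0.094, -0.071, 0], [0.141, -0.107, 0], [0.188, -0.142, 0], [0.235, -0.178, 0], [0.282, -0.213, 0.01], [0.329, -0.249, 0.02], [0.36, -0.275, 0.03]], turn=[-7, -14, -21, -28, -35, -42, -49, -56], fingers=1)

```text
time_s: 0.77
ee_pos: [332.6, -253.3, 244.7]
tool_rot: [2.581, 1.79, 0.0]
wrist_force: [0.6, -0.5, 0.4]
opening: 88.3
grasp_force: 0.0
```

```bash
cat >> h.py <<'E'
from scipy.spatial.transform import Rotation as Ro
RIG=np.array([573.2,34.5]);RA=np.radians(-7.2)
RR=np.array([[np.cos(RA),-np.sin(RA)],[np.sin(RA),np.cos(RA)]])
def state():
    from cell import ctrl
    o=ctrl.observe();R=Ro.from_rotvec(o["tool_rot"]).as_matrix();yaw=np.degrees(np.arctan2(R[1,0],R[0,0]))
    return o,R,yaw
def go(xy,z,yaw):  # world target, yaw of tool x
    o,R,y=state();d=R.T@(np.r_[xy,z]-o["ee_pos"]);print("t",round(o["time_s"],2),"pos",o["ee_pos"],"yaw",round(y,2),"dp mm",d,"turn",round(y-yaw,2),"F",o["wrist_force"],"J",o["joint_positions"],"open",o["opening"],o["grasp_force"])
def r2w(p): return RIG+RR@np.asarray(p,float)
def w2r(p): return RR.T@(np.asarray(p,float)[:2]-RIG)
E
python3 -c "
from h import *
go((384.7,196.3),170,72)"
```

```text
t 0.77 pos [ 332.58 -253.3   244.73] yaw 69.49 dp mm [ 439.39 -108.74   74.52] turn -2.51 F [ 0.63 -0.49  0.38] J [-0.93  0.09  1.81  0.    1.24 -0.57] open 88.31669589064055 0.0
```

Call:
jog_arm(dp=[[0.04, -0.01, 0.0], [0.08, -0.02, 0.0], [0.12, -0.03, 0.01], [0.16, -0.04, 0.02], [0.2, -0.05, 0.03], [0.24, -0.06, 0.04], [0.28, -0.07, 0.05], [0.31, -0.077, 0.05]], turn=[-2.5, -2.5, -2.5, -2.5, -2.5, -2.5, -2.5, -2.5])

```text
time_s: 1.43
ee_pos: [368.9, 64.6, 193.4]
tool_rot: [-2.545, -1.839, 0.002]
wrist_force: [0.7, -0.6, 0.4]
opening: 88.2
grasp_force: 0.0
```

```bash
python3 -c "
from h import *
go((384.7,196.3),120,72)"
```

```text
t 1.43 pos [368.86  64.56 193.36] yaw 71.7 dp mm [130.07 -26.16  73.39] turn -0.3 F [ 0.73 -0.61  0.37] J [-0.14  0.05  2.    0.    1.1   0.18] open 88.15330304591001 0.0
```

Call:
jog_arm(dp=[[0.04, -0.008, 0.02], [0.08, -0.016, 0.04], [0.13, -0.026, 0.06], [0.13, -0.026, 0.07], [0.13, -0.026, 0.07], [0.13, -0.026, 0.07], [0.13, -0.026, 0.07], [0.13, -0.026, 0.07]], turn=[-0.3, -0.3, -0.3, -0.3, -0.3, -0.3, -0.3, -0.3])

```text
time_s: 2.1
ee_pos: [386.6, 192.8, 125.5]
tool_rot: [2.543, 1.844, 0.002]
wrist_force: [-0.1, 0.6, -0.2]
opening: 88.0
grasp_force: 0.0
```

```bash
python3 -c "
from h import *
from cell import ctrl
go((384.7,196.3),55,72)
f=ctrl.grab_frame('scene');np.savez('pics/s1.npz',**f)
cv2.imwrite('pics/s1.png',cv2.resize(f['img'][60:220,240:440,::-1],None,fx=3,fy=3,interpolation=cv2.INTER_CUBIC))"
```

```text
t 2.1 pos [386.65 192.8  125.46] yaw 71.89 dp mm [ 2.68 -3.02 70.46] turn -0.11 F [-0.05  0.62 -0.16] J [ 0.19  0.28  1.93 -0.    0.93  0.51] open 87.99440161436375 0.0
```

View pics/s1.png

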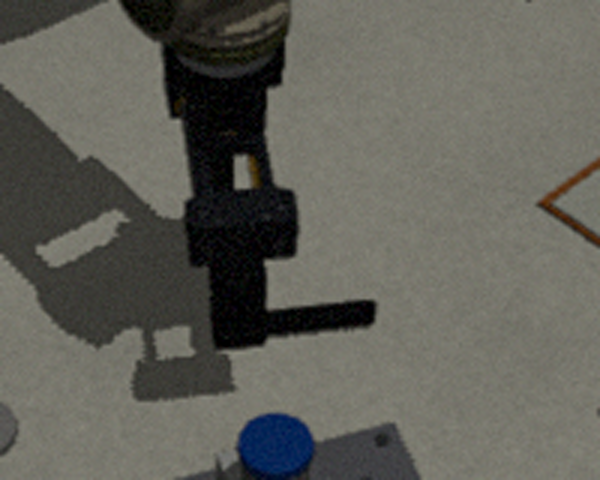

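The picture shows the open fingers (242,228) directly above the grip block (238,300), with the nose pointing right to (372,312). I'll descend and grip.

Call:
jog_arm(dp=[[0.0025, -0.003, 0.015], [0.0025, -0.003, 0.03], [0.0025, -0.003, 0.045], [0.0025, -0.003, 0.06], [0.0025, -0.003, 0.07], [0.0025, -0.003, 0.07], [0.0025, -0.003, 0.07], [0.0025, -0.003, 0.07]], turn=[0, 0, 0, 0, 0, 0, 0, 0])

```text
time_s: 2.82
ee_pos: [384.7, 196.7, 55.6]
tool_rot: [2.542, 1.845, 0.002]
wrist_force: [-0.3, 0.6, -0.5]
opening: 88.1
grasp_force: 0.0
```

Call:
jog_arm(dp=[[0, 0, 0], [0, 0, 0], [0, 0, 0], [0, 0, 0], [0, 0, 0], [0, 0, 0], [0, 0, 0], [0, 0, 0]], turn=[0, 0, 0, 0, 0, 0, 0, 0], fingers=0)

```text
time_s: 3.48
ee_pos: [384.1, 197.0, 54.7]
tool_rot: [-2.542, -1.846, 0.0]
wrist_force: [-0.1, -0.1, -0.4]
opening: 36.6
grasp_force: 0.0
```

```bash
python3 -c "
from h import *
go((384.7,196.3),170,72)
for n,p in (('s',r2w((-75,-170))),('slot',r2w((-19,-240)))): print(n,p)"
```

```text
t 3.48 pos [384.13 196.95  54.68] yaw 71.97 dp mm [  -0.44    0.74 -115.32] turn -0.03 F [-0.14 -0.14 -0.38] J [0.2  0.41 1.99 0.   0.74 0.52] open 36.64982572116321 0.0
s [ 477.48 -124.76]
slot [ 524.27 -201.23]
```

Call:
jog_arm(dp=[[0, 0, 0], [0, 0, 0], [0, 0, 0], [0, 0, 0], [0, 0, 0], [0, 0, 0], [0, 0, -0.01], [0, 0, -0.02]], turn=[0, 0, 0, 0, 0, 0, 0, 0], fingers=0)

```text
time_s: 4.15
ee_pos: [383.7, 196.9, 74.5]
tool_rot: [-2.542, -1.845, 0.002]
wrist_force: [0.6, 0.0, -1.5]
opening: 25.8
grasp_force: 30.0
```

Call:
jog_arm(dp=[[0, 0, -0.03], [0, 0, -0.06], [-0.04, 0, -0.08], [-0.08, 0, -0.08], [-0.12, 0, -0.08], [-0.16, 0, -0.08], [-0.2, 0, -0.08], [-0.2, 0, -0.08]], turn=[0, 0, 0, 0, 0, 0, 0, 0])

```text
time_s: 4.82
ee_pos: [321.0, 1.5, 154.8]
tool_rot: [2.55, 1.834, -0.001]
wrist_force: [1.0, 0.4, -1.9]
opening: 25.6
grasp_force: 30.0
```

```bash
python3 -c "
from h import *
go(r2w((-80,-170)),150,82.8)"
```

```text
t 4.82 pos [320.99   1.51 154.78] yaw 71.45 dp mm [-70.89 183.63   4.96] turn -11.35 F [ 0.95  0.44 -1.95] J [-0.37 -0.02  2.19 -0.    0.97 -0.04] open 25.642390726603047 29.9968298105523
```

Call:
jog_arm(dp=[[-0.013, 0.035, 0], [-0.027, 0.07, 0], [-0.04, 0.105, 0], [-0.053, 0.14, 0], [-0.066, 0.175, 0], [-0.071, 0.184, 0.005], [-0.071, 0.184, 0.005], [-0.071, 0.184, 0.005]], turn=[-3, -6, -9, -11.4, -11.4, -11.4, -11.4, -11.4])

```text
time_s: 5.48
ee_pos: [474.5, -117.0, 148.9]
tool_rot: [-2.345, -2.088, 0.001]
wrist_force: [-0.9, 0.5, -2.1]
opening: 25.8
grasp_force: 30.0
```

Call:
jog_arm(dp=[[0, 0, 0.01], [0, 0, 0.02], [0, 0, 0.03], [0, 0, 0.03], [0, 0, 0.03], [0, 0, 0.03], [0, 0, 0.03], [0, 0, 0.03]], turn=[0, 0, 0, 0, 0, 0, 0, 0])

```text
time_s: 6.15
ee_pos: [475.4, -117.8, 120.0]
tool_rot: [2.346, 2.089, 0.0]
wrist_force: [0.4, -0.4, -1.6]
opening: 25.9
grasp_force: 30.0
```

```bash
python3 -c "
from h import *
from cell import ctrl
go(r2w((-80,-170)),70,82.8)
for n in('scene','top'):
  f=ctrl.grab_frame(n);np.savez('pics/%s2.npz'%n,**f)
a=load('scene2')['img'];b=load('top2')['img']
A=cv2.resize(a[120:320,140:410,::-1],None,fx=2.9,fy=2.9,interpolation=cv2.INTER_CUBIC)
cv2.imwrite('pics/s2.png',A)
cv2.imwrite('pics/t2.png',cv2.resize(b[195:360,270:510,::-1],None,fx=3.33,fy=3.33,interpolation=cv2.INTER_CUBIC))"
```

```text
t 6.15 pos [ 475.36 -117.77  120.04] yaw 83.37 dp mm [-6.63 -2.12 50.04] turn 0.57 F [ 0.43 -0.44 -1.61] J [-0.48  0.4   1.77 -0.    0.97 -0.37] open 25.886204986828524 29.99795069452375
```

View pics/s2.png

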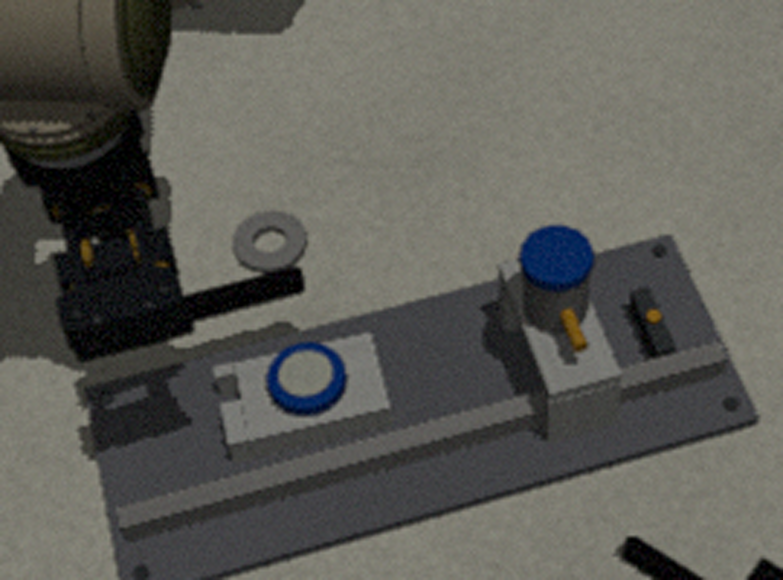

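Call:
jog_arm(dp=[[0.007, -0.002, 0.01], [0.013, -0.002, 0.02], [0.013, -0.002, 0.03], [0.013, -0.002, 0.04], [0.013, -0.002, 0.049], [0.013, -0.002, 0.049], [0.013, -0.002, 0.049], [0.013, -0.002, 0.049]], turn=[0.6, 0.6, 0.6, 0.6, 0.6, 0.6, 0.6, 0.6])

```text
time_s: 6.92
ee_pos: [474.9, -104.8, 70.9]
tool_rot: [2.357, 2.076, 0.0]
wrist_force: [0.3, 1.4, -1.9]
opening: 25.9
grasp_force: 30.0
```

```bash
python3 -c "
from h import *
from cell import ctrl
go(r2w((-80,-150)),70,82.8)
o,R,y=state()
print('rig pos',w2r(o['ee_pos']))
f=load('scene2');tc=np.array([475.36,-117.77,120]);d=np.array([np.cos(np.radians(83.37)),np.sin(np.radians(83.37)),0])
print('nose exp px',proj(f,[tc+106*d+[0,0,-34],tc+106*d+[0,0,-50]]),'seen',140+300/2.9,120+272/2.9,120+290/2.9)
for n in('scene','top'):
  f=ctrl.grab_frame(n);np.savez('pics/%s3.npz'%n,**f)
b=load('top3')['img']
cv2.imwrite('pics/t3.png',cv2.resize(b[195:360,270:510,::-1],None,fx=3.33,fy=3.33,interpolation=cv2.INTER_CUBIC))"
```

```text
t 6.92 pos [ 474.94 -104.81   70.89] yaw 82.76 dp mm [0.53 0.03 0.89] turn -0.04 F [ 0.29  1.42 -1.91] J [-0.46  0.47  1.82  0.    0.85 -0.33] open 25.922626852819114 29.997972948476672
rig pos [ -80.03 -150.53]
nose exp px [[241.74 213.28]
 [242.83 218.15]] seen 243.44827586206895 213.79310344827587 220.0
```

View pics/t3.png

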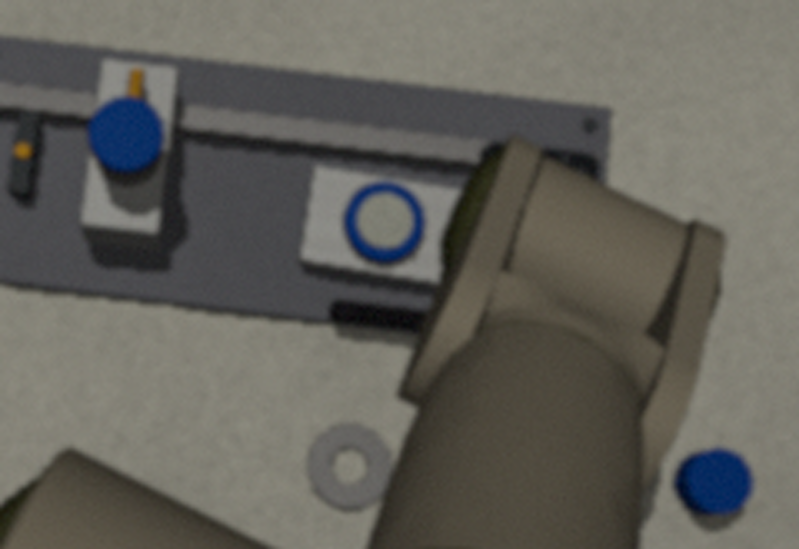

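The nose is at (335,312), parallel to the sled's near side with clearance. Now I'll press sideways.

Call:
jog_arm(dp=[[0, 0.003, 0.0], [0, 0.006, 0.0], [0, 0.009, 0.0], [0, 0.011, 0.0], [0, 0.012, 0.0], [0, 0.013, 0.0], [0, 0.014, 0.0], [0, 0.014, 0.0]], turn=[0, 0, 0, 0, 0, 0, 0, 0])

```text
time_s: 7.68
ee_pos: [488.6, -106.4, 70.6]
tool_rot: [-2.357, -2.077, 0.0]
wrist_force: [-2.9, -0.9, -1.9]
opening: 26.0
grasp_force: 30.0
```

Call:
jog_arm(dp=[[0, 0.001, 0.0], [0, 0.002, 0.0], [0, 0.003, 0.0], [0, 0.004, 0.0], [0, 0.005, 0.0], [0, 0.006, 0.0], [0, 0.007, 0.0], [0, 0.008, 0.0]], turn=[0, 0, 0, 0, 0, 0, 0, 0])

```text
time_s: 8.35
ee_pos: [496.7, -107.4, 70.7]
tool_rot: [2.357, 2.077, 0.0]
wrist_force: [-2.6, -1.1, -0.6]
opening: 25.9
grasp_force: 30.0
```

Call:
jog_arm(dp=[[0, 0.001, 0.0], [0, 0.002, 0.0], [0, 0.003, 0.0], [0, 0.004, 0.0], [0, 0.005, 0.0], [0, 0.006, 0.0], [0, 0.007, 0.0], [0, 0.008, 0.0]], turn=[0, 0, 0, 0, 0, 0, 0, 0])

```text
time_s: 9.02
ee_pos: [504.5, -108.2, 70.6]
tool_rot: [-2.357, -2.077, 0.0]
wrist_force: [-4.7, 0.4, -0.6]
opening: 25.4
grasp_force: 30.0
```

```bash
cat > m.py <<'E'
from h import *
from cell import ctrl
o,R,y=state();print('rig pos',w2r(o['ee_pos']),o['ee_pos'][2],'yaw',y,'Frig',RR.T@o['wrist_force'][:2],o['wrist_force'][2],'tau',o['torque'],'t',o['time_s'])
def sled(g,z=50):
    h=cv2.cvtColor(g["img"],cv2.COLOR_RGB2HSV);m=cv2.inRange(h,(105,120,40),(130,255,255))
    best=None
    for c in cv2.findContours(m,cv2.RETR_EXTERNAL,cv2.CHAIN_APPROX_NONE)[0]:
        if len(c)<25: continue
        e=cv2.fitEllipse(c);p=w2r(cast(g,e[0],z)[0])
        if abs(p[0]+10)<35 and -120<p[1]<130: print('filter',p,e[1])
for n in('scene','top'):
    f=ctrl.grab_frame(n);np.savez('pics/%s_l.npz'%n,**f);print(n);sled(f)
E
python3 m.py;  python3 - <<'E'
from h import *
import builtins
for n in('scene0','top0'):
    f=load(n);h=cv2.cvtColor(f["img"],cv2.COLOR_RGB2HSV);m=cv2.inRange(h,(105,120,40),(130,255,255))
    for c in cv2.findContours(m,cv2.RETR_EXTERNAL,cv2.CHAIN_APPROX_NONE)[0]:
        if len(c)>25: e=cv2.fitEllipse(c);print(n,w2r(cast(f,e[0],50)[0]))
E
```

```text
rig pos [ -50.29 -150.15] 70.59590666432365 yaw 82.77532938295305 Frig [-4.7  -0.17] -0.567510342530537 tau [0.12 0.67 0.32] t 9.0167
scene
filter [ -8.08 -65.82] (24.497936248779297, 25.723102569580078)
top
filter [-11.11 -66.51] (22.003034591674805, 22.576549530029297)
filter [ 15.34 104.79] (21.112655639648438, 21.832401275634766)
scene0 [-17.98 -69.43]
scene0 [-135.86 -291.79]
scene0 [-61.67 122.56]
scene0 [-666.92  560.36]
top0 [-215.93 -608.81]
top0 [-149.22 -598.98]
top0 [-162.12 -293.51]
top0 [ -79.7  -597.31]
top0 [-21.61 -69.97]
top0 [ 15.43 104.92]
```

Call:
jog_arm(dp=[[0, 0.0005, 0.0], [0, 0.001, 0.0], [0, 0.0015, 0.0], [0, 0.002, 0.0], [0, 0.0025, 0.0], [0, 0.003, 0.0], [0, 0.0035, 0.0], [0, 0.004, 0.0]], turn=[0, 0, 0, 0, 0, 0, 0, 0])

```text
time_s: 9.78
ee_pos: [507.5, -108.8, 70.5]
tool_rot: [-2.355, -2.076, 0.003]
wrist_force: [-11.2, -0.7, 3.0]
opening: 25.7
grasp_force: 30.1
```

```bash
python3 m.py
```

```text
rig pos [ -47.27 -150.36] 70.54917672896232 yaw 82.79811450195818 Frig [-11.05  -2.09] 2.9895650124911066 tau [0.02 2.04 0.46] t 9.7833
scene
filter [ -5.53 -66.04] (24.403566360473633, 25.925931930541992)
top
filter [ -8.8  -66.61] (21.975305557250977, 22.454010009765625)
filter [ 15.34 104.75] (21.038307189941406, 21.79796600341797)
```

Call:
jog_arm(dp=[[0, -0.0005, 0.0], [0, -0.001, 0.0], [0, -0.001, 0.0], [0, -0.001, 0.0], [0, -0.001, 0.0], [0, -0.001, 0.0], [0, -0.001, 0.0], [0, -0.001, 0.0]], turn=[0, 0, 0, 0, 0, 0, 0, 0])

```text
time_s: 10.55
ee_pos: [507.2, -108.7, 70.6]
tool_rot: [-2.357, -2.077, 0.001]
wrist_force: [-6.5, 0.6, -0.3]
opening: 25.5
grasp_force: 30.0
```

```bash
python3 m.py; python3 -c "
from h import *
a=load('scene_l')['img'];cv2.imwrite('pics/s4.png',cv2.resize(a[205:320,160:290,::-1],None,fx=5,fy=5,interpolation=cv2.INTER_CUBIC))"
```

```text
rig pos [ -47.56 -150.34] 70.61989270630039 yaw 82.77197694289754 Frig [-6.51 -0.22] -0.25521411151034223 tau [-0.    0.94  0.35] t 10.55
scene
filter [ -5.66 -66.01] (24.43030548095703, 25.867830276489258)
top
filter [ -8.87 -66.62] (22.03768539428711, 22.386445999145508)
filter [ 15.43 104.85] (21.090721130371094, 21.842103958129883)
```

View pics/s4.png

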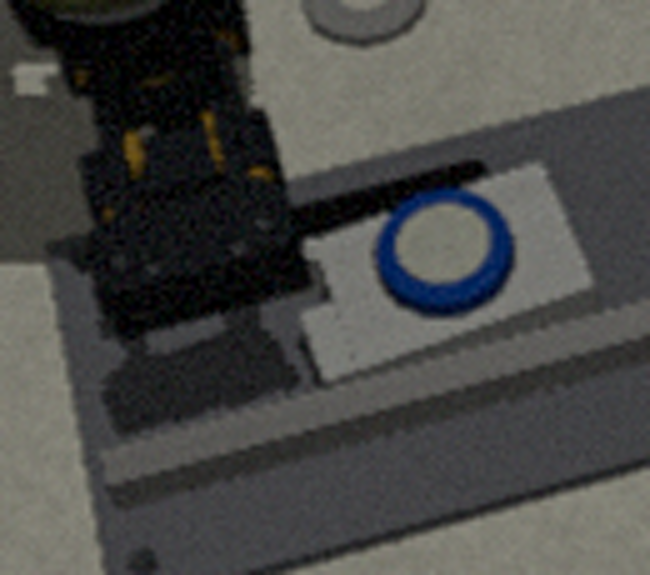

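The picture shows the sled's rear corner (320,380) on the fence and its front end (595,295) still off by about 2°. The stick's nose is turned slightly away, so I'll turn it toward the fence and push with the nose.

Call:
jog_arm(dp=[[0, -0.0015, 0.0], [0, -0.0035, 0.0], [0, -0.0035, 0.0], [0, -0.0035, 0.0], [0, -0.0035, 0.0], [0, -0.0035, 0.0], [0, -0.0035, 0.0], [0, -0.0035, 0.0]], turn=[0, 0, 0.5, 1, 1.5, 2, 2.5, 3])

```text
time_s: 11.32
ee_pos: [503.2, -107.9, 70.5]
tool_rot: [-2.409, -2.013, 0.002]
wrist_force: [-6.7, 1.0, 2.8]
opening: 25.7
grasp_force: 30.2
```

```bash
python3 m.py
```

```text
rig pos [ -51.58 -150.08] 70.49956072648556 yaw 79.76913296499136 Frig [-6.74  0.17] 2.7573753072805864 tau [0.54 0.96 0.65] t 11.3167
scene
filter [ -4.86 -66.16] (24.33820152282715, 25.787094116210938)
top
filter [ -8.23 -66.48] (21.93974494934082, 22.63788414001465)
filter [ 15.34 104.77] (21.032060623168945, 21.785533905029297)
```

Call:
jog_arm(dp=[[0, 0.0001, 0.0], [0, 0.0002, 0.0], [0, 0.0003, 0.0], [0, 0.0004, 0.0], [0, 0.0004, 0.0], [0, 0.0004, 0.0], [0, 0.0004, 0.0], [0, 0.0004, 0.0]], turn=[0, 0, 0, 0, 0, 0, 0, 0])

```text
time_s: 12.08
ee_pos: [503.5, -107.9, 70.4]
tool_rot: [-2.408, -2.014, 0.002]
wrist_force: [-5.9, 0.8, 2.4]
opening: 25.9
grasp_force: 30.2
```

```bash
python3 m.py; python3 -c "
from h import *
a=load('scene_l')['img'];cv2.imwrite('pics/s5.png',cv2.resize(a[205:320,160:290,::-1],None,fx=5,fy=5,interpolation=cv2.INTER_CUBIC))"
```

```text
rig pos [ -51.34 -150.05] 70.44009869431032 yaw 79.80863139476418 Frig [-5.92  0.06] 2.3511252616681695 tau [0.4  1.08 0.65] t 12.0833
scene
filter [ -4.8  -66.14] (24.339210510253906, 25.99167251586914)
top
filter [ -8.09 -66.49] (22.1429443359375, 22.54368019104004)
filter [ 15.31 104.67] (21.04533576965332, 21.875011444091797)
```

View pics/s5.png

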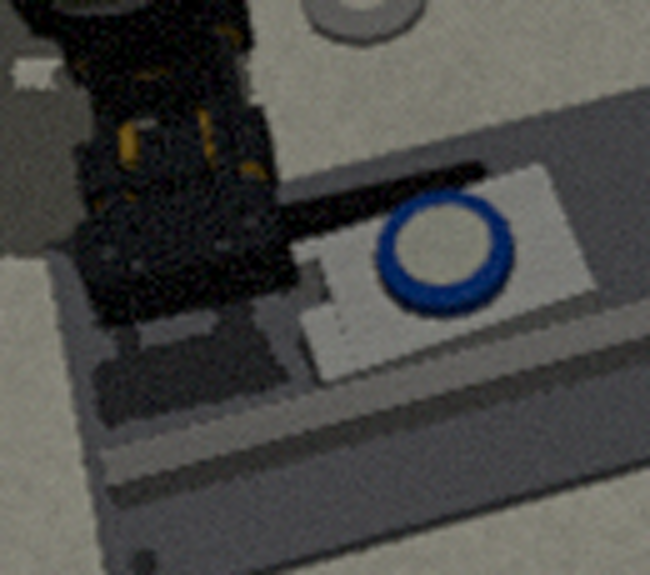

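The nose is on the sled's near face at (480,178), and the sled barely changed. I'll check skew numerically from these corners.

```bash
python3 - <<'E'
from h import *
f=load('scene_l');S=lambda p:(np.array(p,float)+.5)/5-.5+(160,205)
def show(n,pts,z): print(n,[np.round(w2r(q),1).tolist() for q in cast(f,S(pts),z)])
show('sled fence side rear,front',[(325,381),(597,293)],38)
show('sled near side rear,front',[(295,243),(545,165)],38)
show('fence edge',[(105,455),(650,303)],34)
show('fence back edge',[(115,488),(650,335)],34)
g=cv2.cvtColor(f['img'],cv2.COLOR_RGB2GRAY)
# sled white mask line fits
m=(cv2.GaussianBlur(f['img'],(3,3),0).min(2)>105).astype(np.uint8)
print(g[260:300,252])
# front edge/fence side: for columns find lowest bright pixel
pts=[]
for u in range(228,278,3):
    col=g[255:300,u].astype(int);d=np.diff(col);k=np.argmin(d[:40]);pts.append((u,255+k+.5,d[k]))
print([(p[0],p[1],p[2]) for p in pts])
E
```

```text
sled fence side rear,front [[29.7, -122.5], [24.3, -14.1]]
sled near side rear,front [[-34.9, -120.7], [-40.0, -18.0]]
fence edge [[32.7, -207.6], [32.6, 4.6]]
fence back edge [[47.6, -206.3], [46.4, 0.6]]
[104  58  32  43  32  27  13  34  82 128 124 111  67  60  74  97  90  94
  87  94  87  89  72  51  49  50  45  55  66  68  69  63  67  70  71  66
  73  68  70  65]
[(228, np.float64(279.5), np.int64(-40)), (231, np.float64(278.5), np.int64(-39)), (234, np.float64(277.5), np.int64(-47)), (237, np.float64(276.5), np.int64(-44)), (240, np.float64(275.5), np.int64(-42)), (243, np.float64(260.5), np.int64(-55)), (246, np.float64(261.5), np.int64(-57)), (249, np.float64(261.5), np.int64(-62)), (252, np.float64(260.5), np.int64(-46)), (255, np.float64(270.5), np.int64(-53)), (258, np.float64(269.5), np.int64(-45)), (261, np.float64(279.5), np.int64(-42)), (264, np.float64(267.5), np.int64(-41)), (267, np.float64(277.5), np.int64(-31)), (270, np.float64(265.5), np.int64(-32)), (273, np.float64(264.5), np.int64(-30)), (276, np.float64(275.5), np.int64(-33))]
```

Call:
jog_arm(dp=[[0, -0.006, 0.0], [0, -0.014, 0.0], [-0.025, -0.015, 0.0], [-0.055, -0.015, 0.0], [-0.085, -0.015, 0], [-0.108, -0.015, 0.0], [-0.108, -0.015, 0.0], [-0.108, -0.015, 0.0]], turn=[0, 0, -1, -2, -3, -3, -3, -3])

```text
time_s: 12.85
ee_pos: [470.0, -212.6, 70.7]
tool_rot: [2.36, 2.073, 0.001]
wrist_force: [0.8, 0.5, -1.4]
opening: 26.4
grasp_force: 30.0
```

```bash
python3 m.py; python3 -c "
from h import *
a=load('scene_l')['img'];cv2.imwrite('pics/s6.png',cv2.resize(a[190:320,130:290,::-1],None,fx=4.5,fy=4.5,interpolation=cv2.INTER_CUBIC))"
```

```text
rig pos [ -71.42 -258.06] 70.68629426474322 yaw 82.61250162520193 Frig [0.73 0.6 ] -1.4131202855251273 tau [-0.05 -0.07  0.02] t 12.85
scene
filter [ -4.24 -66.35] (24.25579261779785, 25.981327056884766)
top
filter [ -8.19 -66.41] (22.01658821105957, 22.54887580871582)
filter [ 15.28 104.79] (21.165433883666992, 21.899925231933594)
```

View pics/s6.png

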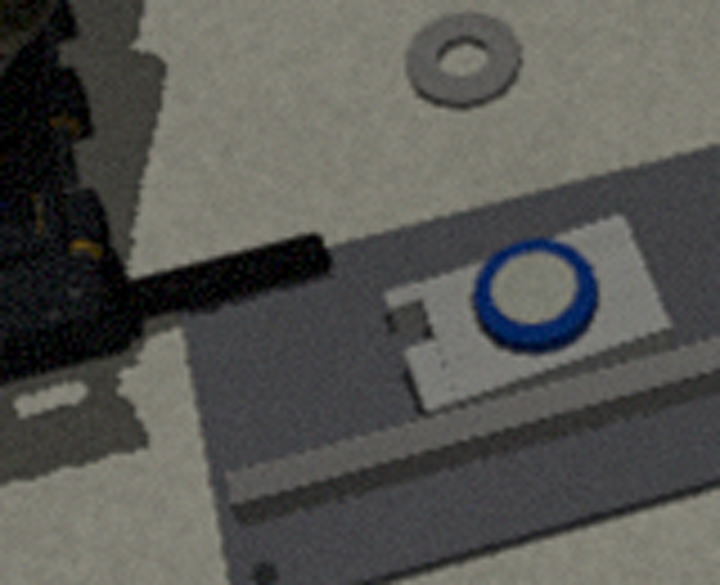

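The picture shows the nose end at (325,246), the slot mouth between (392,311) and (405,352), the sled's rear corner on the fence at (425,412), and the front corner off it at (670,325). I'll work numerically from here.

```bash
python3 - <<'E'
from h import *
f=load('scene_l');S=lambda p:(np.array(p,float)+.5)/4.5-.5+(130,190)
sl=[[-32,-55],[32,-55],[32,55],[-32,55]]
w=np.array([w2r(q) for q in cast(f,S([(387,295),(425,412),(670,325),(622,215)]),38)])
t,a,r,_=rigid(sl,w);print('sled rig',t,a,r)
A=np.radians(a);M=np.array([[np.cos(A),-np.sin(A)],[np.sin(A),np.cos(A)]])
print('slot mouth,bottom',t+M@[-12,-55],t+M@[-12,-41],'slot from px',[w2r(q) for q in cast(f,S([(392,311),(405.4,351.7)]),38)])
print('fence',[w2r(q) for q in cast(f,S([(228,475),(719,340)]),34)])
tc=np.array([470,-212.6,70.7])
for y in(82.6,85,87):
  d=np.array([np.cos(np.radians(y)),np.sin(np.radians(y)),0]);print(y,'nose exp tip',w2r(tc+106*d),'px s6',(proj(f,[tc+106*d+[0,0,-34]])-(130,190)+.5)*4.5-.5)
# robust nose tip: dark mask
g=cv2.GaussianBlur(cv2.cvtColor(f['img'],cv2.COLOR_RGB2GRAY),(3,3),0)
m=(g<28).astype(np.uint8);m[:, :162]=0
k,l,st,ce=cv2.connectedComponentsWithStats(m);i=l[248,190] or l[247,185]
ys,xs=np.where(l==i);print(st[i]);
for u in range(165,206,4):
    v=ys[xs==u]; 
    if len(v): print(u,v.min(),v.max(),w2r(cast(f,(u,v.min()-.5),36.7)[0]))
E
```

```text
sled rig [ -5.53 -71.08] 4.552551306509429 1.2246560471417212
slot mouth,bottom [ -13.12 -126.86] [ -14.24 -112.9 ] slot from px [array([ -23.47, -126.79]), array([  -1.48, -125.44])]
fence [array([  31.64, -208.01]), array([32.41,  4.25])]
82.6 nose exp tip [ -71.05 -152.09] px s6 [[314.75 240.87]]
85 nose exp tip [ -75.49 -152.16] px s6 [[312.76 232.99]]
87 nose exp tip [ -79.18 -152.37] px s6 [[310.78 226.55]]
[162 243  41  18 368]
165 251 259 [ -75.1  -220.26]
169 250 258 [ -74.99 -212.38]
173 249 258 [ -74.87 -204.48]
177 248 257 [ -74.75 -196.56]
181 247 256 [ -74.63 -188.62]
185 246 255 [ -74.51 -180.66]
189 245 253 [ -74.39 -172.68]
193 244 253 [ -74.27 -164.68]
197 243 252 [ -74.15 -156.66]
201 245 250 [ -66.92 -149.95]
```

Call:
jog_arm(dp=[[0, 0.015, 0.0], [0, 0.03, 0.0], [0, 0.045, 0.0], [0, 0.055, 0.0], [0, 0.055, 0], [0, 0.055, 0.0], [0, 0.055, 0.0], [0, 0.055, 0.0]], turn=[0, 0, 0, 0, 0, 0, 0, 0])

```text
time_s: 13.62
ee_pos: [524.5, -218.4, 70.7]
tool_rot: [-2.357, -2.077, 0.0]
wrist_force: [-0.1, -0.6, -1.7]
opening: 25.8
grasp_force: 30.0
```

```bash
cat > m.py <<'E'
from h import *
import sys
def pose(f,th=105):
    g=cv2.cvtColor(f["img"],cv2.COLOR_RGB2GRAY);g=cv2.GaussianBlur(g,(3,3),0)
    m=(g>th).astype(np.uint8)
    k,l,st,ce=cv2.connectedComponentsWithStats(m,connectivity=4)
    for i in range(1,k):
        if 200<st[i][4]<3500:
            c=cv2.findContours((l==i).astype(np.uint8),cv2.RETR_EXTERNAL,cv2.CHAIN_APPROX_NONE)[0][0].reshape(-1,2)
            p=w2r(ce[i]*0) if 0 else None
            w=np.array([w2r(q) for q in cast(f,c,38)])
            if -140<w[:,1].mean()<130 and abs(w[:,0].mean()+10)<25:
                r=cv2.minAreaRect(np.float32(w));L=w
                yb=lambda s:None
                # edge fits: fence side (max x) and front (max y)
                b=[(w[(abs(w[:,1]-y)<3)][:,0].max(),y) for y in np.linspace(w[:,1].min()+12,w[:,1].max()-12,15) if (abs(w[:,1]-y)<3).any()]
                b=np.array(b);P=np.polyfit(b[:,1],b[:,0],1)
                print('sled rect c',np.round(r[0],1),'size',np.round(r[1],1),'ang',round(r[2],2),'| fence-edge tilt(+CCW) %.2f x@mid %.1f'%(-np.degrees(np.arctan(P[0])),np.polyval(P,b[:,1].mean())),'y',w[:,1].min().round(1),w[:,1].max().round(1))
if __name__=="__main__":
    from cell import ctrl
    o,R,y=state();print('rig pos',w2r(o['ee_pos']),o['ee_pos'][2],'yaw',y,'Frig',RR.T@o['wrist_force'][:2],o['wrist_force'][2],'tauz',o['torque'][2],'t',o['time_s'],'open',o['opening'])
    f=ctrl.grab_frame('scene');np.savez('pics/scene_l.npz',**f);pose(f)
E
python3 m.py; python3 -c "
from m import *
pose(load('scene0'));pose(load('scene2'));pose(load('scene_l'),115);pose(load('scene_l'),95)"
```

```text
rig pos [ -16.66 -257.03] 70.67834916612401 yaw 82.77846822466785 Frig [-0.   -0.65] -1.6605560391542888 tauz -0.021696490712400436 t 13.6167 open 25.789881193320067
sled rect c [  9.5 109.9] size [54.3 49. ] ang 0.84 | fence-edge tilt(+CCW) 0.18 x@mid 35.9 y 85.5 134.7
sled rect c [ -6.1 -70.9] size [ 61.6 107.6] ang 4.69 | fence-edge tilt(+CCW) 4.39 x@mid 24.4 y -126.9 -15.9
sled rect c [ 10.  109.7] size [51.3 46.9] ang 0.15 | fence-edge tilt(+CCW) -1.29 x@mid 35.2 y 86.2 133.1
sled rect c [-20.3 -74.2] size [106.8  60.2] ang 87.48 | fence-edge tilt(+CCW) -2.79 x@mid 9.3 y -128.2 -20.0
sled rect c [  9.1 109.9] size [48.  54.4] ang 89.94 | fence-edge tilt(+CCW) 0.36 x@mid 35.6 y 85.9 133.9
sled rect c [-20.4 -74.4] size [107.7  61. ] ang 87.29 | fence-edge tilt(+CCW) -2.88 x@mid 9.7 y -128.2 -20.0
sled rect c [  9.8 110. ] size [50.9 45.8] ang 0.12 | fence-edge tilt(+CCW) 0.07 x@mid 34.4 y 87.0 132.8
sled rect c [ -8.  -42.6] size [59.4 49.1] ang 4.2 | fence-edge tilt(+CCW) 5.40 x@mid 20.7 y -65.1 -16.5
sled rect c [ -3.8 -96.7] size [58.3 54.5] ang 4.19 | fence-edge tilt(+CCW) 4.67 x@mid 25.2 y -125.0 -67.4
sled rect c [  9.  109.9] size [57.9 50.7] ang 1.01 | fence-edge tilt(+CCW) 0.09 x@mid 37.1 y 84.8 135.8
sled rect c [ -6.1 -71. ] size [ 63.6 109.7] ang 4.22 | fence-edge tilt(+CCW) 4.56 x@mid 25.2 y -127.3 -14.6
sled rect c [-16.6 -65.4] size [32.9 34.5] ang 34.87 | fence-edge tilt(+CCW) -2.02 x@mid 0.7 y -82.2 -48.4
```

Call:
jog_arm(dp=[[0.006, 0, 0.0], [0.012, 0, 0.0], [0.018, 0, 0.0], [0.024, 0, 0.0], [0.027, 0, 0], [0.029, 0, 0.0], [0.03, 0, 0.0], [0.03, 0, 0.0]], turn=[0, 0, 0, 0, 0, 0, 0, 0])

```text
time_s: 14.33
ee_pos: [528.8, -189.0, 70.7]
tool_rot: [2.357, 2.077, 0.0]
wrist_force: [-1.0, 0.6, -1.4]
opening: 25.5
grasp_force: 30.0
```

Call:
jog_arm(dp=[[0.001, 0, 0.0], [0.002, 0, 0.0], [0.003, 0, 0.0], [0.004, 0, 0.0], [0.005, 0, 0], [0.006, 0, 0.0], [0.007, 0, 0.0], [0.008, 0, 0.0]], turn=[0, 0, 0, 0, 0, 0, 0, 0])

```text
time_s: 15.0
ee_pos: [529.8, -181.6, 70.8]
tool_rot: [2.357, 2.076, -0.001]
wrist_force: [-0.9, -4.4, -0.4]
opening: 26.1
grasp_force: 30.0
```

```bash
python3 m.py
```

```text
rig pos [ -15.94 -219.82] 70.84126848496975 yaw 82.764227376642 Frig [-0.33 -4.5 ] -0.4350000303407163 tauz 0.010530009874559848 t 15.0 open 26.067427833069445
sled rect c [  9.5 109.9] size [54.3 49. ] ang 0.84 | fence-edge tilt(+CCW) 0.18 x@mid 35.9 y 85.5 134.7
sled rect c [ -5.8 -68. ] size [ 61.5 107.8] ang 4.21 | fence-edge tilt(+CCW) 3.94 x@mid 24.7 y -123.2 -12.8
```

Call:
jog_arm(dp=[[0.001, 0, 0.0], [0.002, 0, 0.0], [0.003, 0, 0.0], [0.004, 0, 0.0], [0.005, 0, 0], [0.006, 0, 0.0], [0.007, 0, 0.0], [0.008, 0, 0.0]], turn=[0, 0, 0, 0, 0, 0, 0, 0])

```text
time_s: 15.72
ee_pos: [530.8, -173.2, 70.7]
tool_rot: [2.357, 2.077, -0.0]
wrist_force: [-1.6, -5.3, -0.1]
opening: 26.0
grasp_force: 30.0
```

Call:
jog_arm(dp=[[0.001, 0, 0.0], [0.002, 0, 0.0], [0.003, 0, 0.0], [0.004, 0, 0.0], [0.005, 0, 0], [0.006, 0, 0.0], [0.007, 0, 0.0], [0.008, 0, 0.0]], turn=[0, 0, 0, 0, 0, 0, 0, 0])

```text
time_s: 16.38
ee_pos: [531.8, -165.2, 70.7]
tool_rot: [-2.357, -2.077, 0.0]
wrist_force: [-1.6, -4.8, 0.7]
opening: 25.9
grasp_force: 30.0
```

```bash
python3 m.py
```

```text
rig pos [ -16.05 -203.34] 70.69243809643986 yaw 82.76608677305957 Frig [-1.   -5.01] 0.7129055710597659 tauz 0.09752444848068129 t 16.3833 open 25.91553315069697
sled rect c [  9.3 109.8] size [54. 49.] ang 0.84 | fence-edge tilt(+CCW) 0.18 x@mid 35.9 y 85.6 134.7
sled rect c [ -3.7 -52.4] size [ 61.9 108.2] ang 0.56 | fence-edge tilt(+CCW) 0.83 x@mid 26.7 y -106.8 1.5
```

Call:
jog_arm(dp=[[0.001, 0.001, 0.0], [0.002, 0.002, 0.0], [0.003, 0.003, 0.0], [0.004, 0.0032, 0.0], [0.005, 0.0034, 0], [0.006, 0.0036, 0.0], [0.007, 0.0038, 0.0], [0.008, 0.004, 0.0]], turn=[0, 0, 0, 0, 0, 0, 0, 0])

```text
time_s: 17.1
ee_pos: [536.1, -158.1, 70.4]
tool_rot: [-2.355, -2.077, 0.003]
wrist_force: [-5.1, -8.2, 0.7]
opening: 25.8
grasp_force: 30.1
```

```bash
python3 m.py
```

```text
rig pos [ -12.66 -195.69] 70.40674540218137 yaw 82.82836086688147 Frig [-4.06 -8.76] 0.653496284682554 tauz 0.4217186183509329 t 17.1 open 25.77761636074776
sled rect c [  9.5 109.9] size [54.3 49. ] ang 0.84 | fence-edge tilt(+CCW) 0.18 x@mid 35.9 y 85.5 134.7
sled rect c [ -1.8 -45.3] size [107.4  61.5] ang 89.62 | fence-edge tilt(+CCW) -0.13 x@mid 28.3 y -98.8 8.5
```

```bash
cat > fe.py <<'E'
from h import *
f=load('scene_l');g=cv2.cvtColor(f['img'],cv2.COLOR_RGB2GRAY).astype(float);g=cv2.GaussianBlur(g,(5,3),0)
# walk across rig x at fixed rig y, at z=34 plane (fence top) ; and z=38 for sled
def prof(y,z,xs):
    P=np.array([np.r_[r2w((x,y)),z] for x in xs]);uv=proj(f,P).astype(np.float32);return cv2.remap(g.astype(np.float32),uv[:,0:1],uv[:,1:2],cv2.INTER_LINEAR)[:,0]
xs=np.arange(18,56,1.0)
a=lambda ys,z:np.mean([prof(y,z,xs) for y in ys],0).round().astype(int)
import sys
print(xs[0]);print('fence only z34',a(np.arange(25,55,2),34));print('sled rear half z38',a(np.arange(-88,-55,2),38));print('sled front half',a(np.arange(-35,-2,2),38))
print('fence z34 behind sled',a(np.arange(-190,-150,2),34))
E
python3 fe.py
```

```text
18.0
fence only z34 [67 67 67 67 67 66 66 66 66 67 69 73 77 83 87 91 93 95 95 95 95 95 95 94
 93 91 87 81 73 65 58 54 51 51 51 51 52 53]
sled rear half z38 [116 118 119 120 120 121 121 121 120 116 111 103  94  87  84  84  86  89
  92  93  94  94  93  93  93  93  92  91  87  81  73  65  58  53  51  50
  50  50]
sled front half [ 89  94  99 105 110 115 119 120 120 117 112 104  96  89  85  84  86  89
  92  94  94  95  95  95  95  94  93  91  88  81  74  66  59  54  51  50
  50  50]
fence z34 behind sled [34 34 36 38 41 46 50 55 59 62 64 66 68 70 73 74 75 75 74 74 73 73 72 72
 71 69 66 62 56 50 46 43 42 42 42 42 43 45]
```

Call:
jog_arm(dp=[[0.0003, 0.0003, 0.0], [0.0005, 0.0006, 0.0], [0.001, 0.0008, 0.0], [0.0015, 0.001, 0.0], [0.002, 0.001, 0], [0.002, 0.001, 0.0], [0.002, 0.001, 0.0], [0.002, 0.001, 0.0]], turn=[0, 0, 0, 0, 0, 0, 0, 0])

```text
time_s: 17.82
ee_pos: [536.9, -156.5, 70.4]
tool_rot: [-2.354, -2.078, 0.005]
wrist_force: [-6.8, -9.0, 0.4]
opening: 26.1
grasp_force: 30.2
```

```bash
python3 m.py; python3 fe.py
```

```text
rig pos [ -12.05 -194.04] 70.41776706797737 yaw 82.86494599715955 Frig [-5.6  -9.78] 0.4454891460998155 tauz 0.7086881237430448 t 17.8167 open 26.062784616525324
sled rect c [  9.4 109.9] size [54.2 49. ] ang 0.84 | fence-edge tilt(+CCW) -0.37 x@mid 36.1 y 85.5 134.7
sled rect c [ -1.8 -43.5] size [107.3  61.3] ang 89.71 | fence-edge tilt(+CCW) -0.02 x@mid 28.4 y -97.0 10.2
18.0
fence only z34 [66 67 67 67 67 67 67 66 67 68 70 73 78 83 88 92 94 95 95 95 95 95 95 94
 94 91 87 81 73 65 58 54 51 50 50 50 51 52]
sled rear half z38 [118 119 120 120 120 120 120 120 119 116 111 103  95  88  84  83  86  89
  92  93  94  94  93  93  93  93  93  91  88  82  74  66  59  54  51  50
  50  50]
sled front half [ 87  92  97 103 109 114 118 120 120 117 112 104  96  88  84  84  86  90
  93  94  95  94  94  94  94  94  93  91  87  81  74  66  59  54  52  51
  51  51]
fence z34 behind sled [31 31 31 33 36 40 45 50 55 58 61 63 66 69 71 72 73 73 73 73 73 72 72 71
 69 68 64 60 55 50 46 43 42 42 42 42 43 44]
```

Call:
jog_arm(dp=[[0.001, -0.0005, 0.0], [0.002, -0.001, 0.0], [0.003, -0.001, 0.0], [0.004, -0.001, 0.0], [0.005, -0.001, 0], [0.006, -0.001, 0.0], [0.007, -0.001, 0.0], [0.008, -0.001, 0.0]], turn=[0, 0, 0, 0, 0, 0, 0, 0])

```text
time_s: 18.53
ee_pos: [537.3, -148.2, 70.4]
tool_rot: [-2.355, -2.077, 0.003]
wrist_force: [-4.8, -6.2, 0.2]
opening: 26.0
grasp_force: 30.1
```

```bash
python3 m.py
```

```text
rig pos [ -12.7  -185.72] 70.41207537895815 yaw 82.82673741228076 Frig [-3.99 -6.76] 0.24925763898037054 tauz 0.40458651779812066 t 18.5333 open 25.979104113824143
sled rect c [  9.5 109.9] size [54.3 49. ] ang 0.84 | fence-edge tilt(+CCW) 0.18 x@mid 35.9 y 85.5 134.7
sled rect c [ -1.6 -35.3] size [107.5  61.9] ang 89.9 | fence-edge tilt(+CCW) 0.11 x@mid 28.5 y -89.0 18.5
```

Call:
jog_arm(dp=[[0.0015, 0, 0.0], [0.003, 0, 0.0], [0.0045, 0, 0.0], [0.006, 0, 0.0], [0.0075, 0, 0], [0.009, 0, 0.0], [0.0105, 0, 0.0], [0.012, 0, 0.0]], turn=[0, 0, 0, 0, 0, 0, 0, 0])

```text
time_s: 19.25
ee_pos: [538.8, -136.2, 70.4]
tool_rot: [-2.355, -2.077, 0.003]
wrist_force: [-4.3, -7.2, -0.5]
opening: 25.8
grasp_force: 30.1
```

Call:
jog_arm(dp=[[0.0015, 0, 0.0], [0.003, 0, 0.0], [0.0045, 0, 0.0], [0.006, 0, 0.0], [0.0075, 0, 0], [0.009, 0, 0.0], [0.0105, 0, 0.0], [0.012, 0, 0.0]], turn=[0, 0, 0, 0, 0, 0, 0, 0])

```text
time_s: 19.92
ee_pos: [540.3, -124.3, 70.4]
tool_rot: [-2.355, -2.077, 0.003]
wrist_force: [-4.9, -7.2, 0.4]
opening: 25.7
grasp_force: 30.1
```

```bash
python3 m.py
```

```text
rig pos [ -12.72 -161.67] 70.40290441574074 yaw 82.82596161371507 Frig [-3.99 -7.75] 0.37655267366019507 tauz 0.4040163862324772 t 19.9167 open 25.70402016610897
sled rect c [  9.2 109.8] size [54.2 48.5] ang 0.17 | fence-edge tilt(+CCW) -0.92 x@mid 35.8 y 85.5 133.9
sled rect c [ -1.9 -11.2] size [107.4  61.4] ang 89.9 | fence-edge tilt(+CCW) -0.42 x@mid 28.2 y -64.9 42.5
```

Call:
jog_arm(dp=[[0.0015, 0, 0.0], [0.003, 0, 0.0], [0.0045, 0, 0.0], [0.006, 0, 0.0], [0.0075, 0, 0], [0.009, 0, 0.0], [0.0105, 0, 0.0], [0.012, 0, 0.0]], turn=[0, 0, 0, 0, 0, 0, 0, 0])

```text
time_s: 20.63
ee_pos: [541.8, -112.4, 70.4]
tool_rot: [-2.355, -2.077, 0.003]
wrist_force: [-4.1, -6.4, -0.3]
opening: 26.0
grasp_force: 30.1
```

Call:
jog_arm(dp=[[0.0015, 0, 0.0], [0.003, 0, 0.0], [0.0045, 0, 0.0], [0.006, 0, 0.0], [0.0075, 0, 0], [0.009, 0, 0.0], [0.0105, 0, 0.0], [0.012, 0, 0.0]], turn=[0, 0, 0, 0, 0, 0, 0, 0])

```text
time_s: 21.3
ee_pos: [543.3, -100.5, 70.4]
tool_rot: [-2.355, -2.077, 0.003]
wrist_force: [-4.7, -7.0, 0.6]
opening: 25.6
grasp_force: 30.1
```

Call:
jog_arm(dp=[[0.0015, 0, 0.0], [0.003, 0, 0.0], [0.0045, 0, 0.0], [0.006, 0, 0.0], [0.0075, 0, 0], [0.009, 0, 0.0], [0.0105, 0, 0.0], [0.012, 0, 0.0]], turn=[0, 0, 0, 0, 0, 0, 0, 0])

```text
time_s: 21.97
ee_pos: [544.8, -88.6, 70.4]
tool_rot: [-2.355, -2.077, 0.003]
wrist_force: [-5.0, -7.8, 0.8]
opening: 25.6
grasp_force: 30.1
```

```bash
python3 m.py
```

```text
rig pos [ -12.73 -125.66] 70.40585375877195 yaw 82.82091433549962 Frig [-3.98 -8.38] 0.7568040981681907 tauz 0.455160312074065 t 21.9667 open 25.58200333102192
sled rect c [  9. 110.] size [53.9 48.1] ang 0.16 | fence-edge tilt(+CCW) 0.59 x@mid 35.4 y 85.9 133.9
sled rect c [-1.9 20.3] size [98.4 60.9] ang 89.9 | fence-edge tilt(+CCW) -0.17 x@mid 28.1 y -28.9 69.5
```

Call:
jog_arm(dp=[[0.0015, 0, 0.0], [0.003, 0, 0.0], [0.0045, 0, 0.0], [0.006, 0, 0.0], [0.0075, 0, 0], [0.009, 0, 0.0], [0.0105, 0, 0.0], [0.012, 0, 0.0]], turn=[0, 0, 0, 0, 0, 0, 0, 0])

```text
time_s: 22.68
ee_pos: [546.3, -76.7, 70.4]
tool_rot: [-2.355, -2.077, 0.003]
wrist_force: [-3.4, -6.9, -0.8]
opening: 25.5
grasp_force: 30.1
```

Call:
jog_arm(dp=[[0.0015, 0, 0.0], [0.003, 0, 0.0], [0.0045, 0, 0.0], [0.006, 0, 0.0], [0.0075, 0, 0], [0.009, 0, 0.0], [0.0105, 0, 0.0], [0.012, 0, 0.0]], turn=[0, 0, 0, 0, 0, 0, 0, 0])

```text
time_s: 23.35
ee_pos: [547.8, -64.7, 70.4]
tool_rot: [-2.355, -2.077, 0.003]
wrist_force: [-4.7, -6.4, 0.9]
opening: 25.8
grasp_force: 30.1
```

Call:
jog_arm(dp=[[0.0015, 0, 0.0], [0.003, 0, 0.0], [0.0045, 0, 0.0], [0.006, 0, 0.0], [0.0075, 0, 0], [0.009, 0, 0.0], [0.0105, 0, 0.0], [0.012, 0, 0.0]], turn=[0, 0, 0, 0, 0, 0, 0, 0])

```text
time_s: 24.02
ee_pos: [549.3, -52.8, 70.4]
tool_rot: [-2.355, -2.077, 0.003]
wrist_force: [-4.7, -6.9, -0.3]
opening: 25.9
grasp_force: 30.0
```

Call:
jog_arm(dp=[[0.0015, 0, 0.0], [0.003, 0, 0.0], [0.0045, 0, 0.0], [0.006, 0, 0.0], [0.0075, 0, 0], [0.009, 0, 0.0], [0.0105, 0, 0.0], [0.012, 0, 0.0]], turn=[0, 0, 0, 0, 0, 0, 0, 0])

```text
time_s: 24.68
ee_pos: [550.8, -41.0, 70.3]
tool_rot: [-2.355, -2.077, 0.003]
wrist_force: [-4.5, -6.7, 0.3]
opening: 25.6
grasp_force: 30.0
```

```bash
python3 m.py
```

```text
rig pos [-12.77 -77.67] 70.34819465678879 yaw 82.81536478530658 Frig [-3.57 -7.24] 0.2548770060616706 tauz 0.37210758849745207 t 24.6833 open 25.561606082220802
sled rect c [  8.9 109.9] size [47.9 53.9] ang 89.94 | fence-edge tilt(+CCW) -0.46 x@mid 35.5 y 86.0 133.9
sled rect c [-2.2 43.9] size [61.1 49.2] ang 0.01 | fence-edge tilt(+CCW) 0.12 x@mid 27.8 y 19.3 68.5
```

Call:
jog_arm(dp=[[0.0015, 0, 0.0], [0.003, 0, 0.0], [0.0045, 0, 0.0], [0.006, 0, 0.0], [0.0075, 0, 0], [0.009, 0, 0.0], [0.0105, 0, 0.0], [0.012, 0, 0.0]], turn=[0, 0, 0, 0, 0, 0, 0, 0])

```text
time_s: 25.4
ee_pos: [552.3, -29.0, 70.4]
tool_rot: [-2.355, -2.077, 0.003]
wrist_force: [-3.3, -6.9, 1.0]
opening: 25.9
grasp_force: 30.0
```

Call:
jog_arm(dp=[[0.0015, 0, 0.0], [0.003, 0, 0.0], [0.0045, 0, 0.0], [0.006, 0, 0.0], [0.0075, 0, 0], [0.009, 0, 0.0], [0.01, 0, 0.0], [0.01, 0, 0.0]], turn=[0, 0, 0, 0, 0, 0, 0, 0])

```text
time_s: 26.07
ee_pos: [553.5, -19.0, 70.3]
tool_rot: [-2.355, -2.077, 0.003]
wrist_force: [-4.2, -6.7, 0.0]
opening: 25.7
grasp_force: 30.0
```

```bash
python3 m.py; cat > st.py <<'E'
from h import *
def P(f,z,xs,ys):
    g=cv2.cvtColor(f['img'],cv2.COLOR_RGB2GRAY).astype(np.float32);out=[]
    for x in xs:
        uv=proj(f,np.array([np.r_[r2w((x,y)),z] for y in ys])).astype(np.float32);out.append(cv2.remap(g,uv[:,:1],uv[:,1:],cv2.INTER_LINEAR)[:,0])
    return np.mean(out,0).round().astype(int)
ys=np.arange(128,190,1.);
for n in('scene0','scene_l'):print(n,'from y=128:',P(load(n),36 if n=='scene0' else 37,range(-18,20,2),ys))
E
python3 st.py
```

```text
rig pos [-12.81 -55.49] 70.32667300927908 yaw 82.81732369446637 Frig [-3.36 -7.21] 0.043128555123493645 tauz 0.3170433478466584 t 26.0667 open 25.713016077085744
sled rect c [  2.  117.2] size [67.6 62.8] ang 0.44 | fence-edge tilt(+CCW) 2.45 x@mid 35.2 y 85.9 148.5
sled rect c [-1.9 55.9] size [27.7 60.4] ang 89.32 | fence-edge tilt(+CCW) -10.14 x@mid 28.0 y 41.8 69.5
scene0 from y=128: [108 110 112 112 113 113 108  97  83  71  64  62  62  63  63  64  64  64
  64  64  64  65  65  65  65  64  57  48  40  33  27  22  18  13  10  11
  14  21  27  32  37  41  44  47  50  52  52  51  49  48  50  53  58  61
  64  65  65  64  65  66  66  65]
scene_l from y=128: [110 113 114 114 114 114 113 111 111 113 116 118 118 119 118 117 118 118
 119 119 116 106  92  78  69  63  55  47  39  32  27  23  18  13  11  11
  15  23  31  36  41  44  48  51  53  53  52  51  50  51  54  59  63  66
  67  67  67  67  67  66  67  67]
```

Call:
jog_arm(dp=[[0.0015, 0, 0.0], [0.003, 0, 0.0], [0.0045, 0, 0.0], [0.006, 0, 0.0], [0.0075, 0, 0], [0.009, 0, 0.0], [0.0105, 0, 0.0], [0.0115, 0, 0.0]], turn=[0, 0, 0, 0, 0, 0, 0, 0])

```text
time_s: 26.78
ee_pos: [555.0, -7.7, 70.4]
tool_rot: [-2.355, -2.077, 0.003]
wrist_force: [-4.8, -6.4, 1.5]
opening: 26.0
grasp_force: 30.0
```

Call:
jog_arm(dp=[[0.0001, 0, 0.0], [0.0002, 0, 0.0], [0.0003, 0, 0.0], [0.0004, 0, 0.0], [0.0005, 0, 0], [0.0006, 0, 0.0], [0.0007, 0, 0.0], [0.0008, 0, 0.0]], turn=[0, 0, 0, 0, 0, 0, 0, 0])

```text
time_s: 27.45
ee_pos: [555.1, -7.0, 70.4]
tool_rot: [-2.355, -2.077, 0.004]
wrist_force: [-4.8, -6.8, 1.5]
opening: 25.8
grasp_force: 30.0
```

```bash
python3 m.py; python3 st.py|tail -4
```

```text
rig pos [-12.78 -43.43] 70.35743184079595 yaw 82.81332462622385 Frig [-3.94 -7.35] 1.5244619187166246 tauz 0.3390401488903616 t 27.45 open 25.80168988893768
sled rect c [  1.9 123.1] size [67.8 74.4] ang 0.16 | fence-edge tilt(+CCW) 8.46 x@mid 33.6 y 85.9 160.3
scene_l from y=128: [111 113 115 115 116 116 110  96  81  69  66  72  82  95 106 113 116 117
 117 118 118 118 118 118 118 118 118 118 119 120 121 121 117 100  76  50
  31  25  27  32  38  44  48  51  52  53  53  51  49  50  53  57  61  64
  66  67  67  67  68  67  66  66]
```

Sled front is at 161.7 and the face at about 165. I'll creep the rest.

Call:
jog_arm(dp=[[0.0002, 0, 0.0], [0.0004, 0, 0.0], [0.0006, 0, 0.0], [0.0008, 0, 0.0], [0.001, 0, 0], [0.0012, 0, 0.0], [0.0014, 0, 0.0], [0.0014, 0, 0.0]], turn=[0, 0, 0, 0, 0, 0, 0, 0])

```text
time_s: 28.17
ee_pos: [555.3, -5.6, 70.4]
tool_rot: [-2.355, -2.077, 0.004]
wrist_force: [-3.6, -7.6, 1.0]
opening: 25.4
grasp_force: 30.0
```

Call:
jog_arm(dp=[[0.0001, 0, 0.0], [0.0002, 0, 0.0], [0.0003, 0, 0.0], [0.0004, 0, 0.0], [0.0005, 0, 0], [0.0006, 0, 0.0], [0.0007, 0, 0.0], [0.0007, 0, 0.0]], turn=[0, 0, 0, 0, 0, 0, 0, 0])

```text
time_s: 28.83
ee_pos: [555.3, -4.9, 70.3]
tool_rot: [-2.355, -2.077, 0.004]
wrist_force: [-4.3, -6.8, -0.0]
opening: 26.0
grasp_force: 30.0
```

```bash
python3 m.py; python3 st.py|tail -4
```

```text
rig pos [-12.78 -41.31] 70.3497314169653 yaw 82.8138341742613 Frig [-3.41 -7.33] -0.017498551115003314 tauz 0.3789288947487029 t 28.8333 open 26.001845593934434
sled rect c [  1.9 124. ] size [67.7 76.2] ang 0.16 | fence-edge tilt(+CCW) 8.27 x@mid 33.5 y 85.9 162.1
scene_l from y=128: [111 113 114 115 116 116 110  97  81  67  58  59  64  71  80  93 105 114
 118 119 118 118 118 117 117 117 118 118 118 118 117 119 121 121 115 100
  79  57  40  34  37  42  47  51  53  53  53  52  50  51  53  57  62  66
  67  68  67  67  68  68  67  67]
```

Call:
jog_arm(dp=[[0.0001, 0, 0.0], [0.0002, 0, 0.0], [0.0003, 0, 0.0], [0.0004, 0, 0.0], [0.0005, 0, 0], [0.0006, 0, 0.0], [0.0007, 0, 0.0], [0.0008, 0, 0.0]], turn=[0, 0, 0, 0, 0, 0, 0, 0])

```text
time_s: 29.55
ee_pos: [555.4, -4.1, 70.3]
tool_rot: [-2.355, -2.077, 0.004]
wrist_force: [-4.3, -8.0, 0.5]
opening: 25.6
grasp_force: 30.0
```

```bash
python3 m.py|head -1
```

```text
rig pos [-12.79 -40.54] 70.34089619192531 yaw 82.8101396760331 Frig [-3.28 -8.49] 0.5146463415240282 tauz 0.33940812938852244 t 29.55 open 25.6279887158042
```

Call:
jog_arm(dp=[[0.0001, 0, 0.0], [0.0002, 0, 0.0], [0.0003, 0, 0.0], [0.0004, 0, 0.0], [0.0005, 0, 0], [0.0006, 0, 0.0], [0.0007, 0, 0.0], [0.0007, 0, 0.0]], turn=[0, 0, 0, 0, 0, 0, 0, 0])

```text
time_s: 30.27
ee_pos: [555.5, -3.4, 70.4]
tool_rot: [-2.355, -2.077, 0.004]
wrist_force: [-3.1, -7.1, 0.1]
opening: 26.1
grasp_force: 30.0
```

```bash
python3 m.py|head -1; python3 st.py|tail -4
```

```text
rig pos [-12.8  -39.83] 70.3502223611281 yaw 82.81245373529578 Frig [-2.19 -7.43] 0.12534815408919897 tauz 0.376065116773238 t 30.2667 open 26.08553752746314
scene_l from y=128: [111 112 114 115 116 117 113 102  87  73  63  59  59  62  66  74  86  99
 109 115 118 118 118 119 119 118 118 118 118 118 117 117 118 119 120 120
 112  96  74  55  42  40  43  48  53  54  53  51  50  50  54  59  63  65
  67  67  67  67  67  67  67  67]
```

Call:
jog_arm(dp=[[0.0001, 0, 0.0], [0.0002, 0, 0.0], [0.0003, 0, 0.0], [0.0004, 0, 0.0], [0.0005, 0, 0], [0.0006, 0, 0.0], [0.0007, 0, 0.0], [0.0008, 0, 0.0]], turn=[0, 0, 0, 0, 0, 0, 0, 0])

```text
time_s: 30.98
ee_pos: [555.7, -3.2, 70.5]
tool_rot: [-2.356, -2.078, 0.005]
wrist_force: [-5.1, -10.8, 2.4]
opening: 25.8
grasp_force: 30.1
```

```bash
python3 m.py|head -1
```

```text
rig pos [-12.67 -39.63] 70.49645944377406 yaw 82.82600294103608 Frig [ -3.72 -11.39] 2.3526936549877355 tauz 0.38716103919568196 t 30.9833 open 25.843192056966508
```

Call:
jog_arm(dp=[[0, 0, 0], [0, 0, 0], [0, 0, 0], [0, 0, 0], [0, 0, 0], [0, 0, 0], [0, 0, 0], [0, 0, 0]], turn=[0, 0, 0, 0, 0, 0, 0, 0])

```text
time_s: 31.7
ee_pos: [555.6, -3.2, 70.5]
tool_rot: [-2.356, -2.078, 0.005]
wrist_force: [-4.5, -10.9, 2.2]
opening: 25.8
grasp_force: 30.1
```

```bash
python3 m.py|head -1;python3 st.py|tail -4
```

```text
rig pos [-12.7  -39.61] 70.48607954678364 yaw 82.82472769572871 Frig [ -3.11 -11.42] 2.2124650778881474 tauz 0.40904305872676816 t 31.7 open 25.777227701258166
scene_l from y=128: [111 113 115 117 117 116 111 101  87  74  65  61  59  61  65  72  84  97
 108 115 117 118 119 119 119 118 118 118 118 118 118 118 118 120 121 120
 112  95  74  54  44  43  46  49  51  52  52  51  50  50  52  57  62  65
  66  66  67  67  67  67  67  67]
```

Home and held at about 11 N. Now I'll retract.

Call:
jog_arm(dp=[[-0.0005, -0.001, 0], [-0.001, -0.002, 0], [-0.002, -0.003, 0], [-0.006, -0.0035, 0], [-0.016, -0.0035, 0], [-0.03, -0.0035, 0], [-0.045, -0.0035, 0], [-0.06, -0.0035, 0]], turn=[0, 0, 0, 0, 0, 0, 0, 0])

```text
time_s: 32.42
ee_pos: [545.2, -62.4, 70.6]
tool_rot: [-2.357, -2.077, -0.0]
wrist_force: [-0.0, -0.2, -1.6]
opening: 25.4
grasp_force: 30.0
```

```bash
python3 m.py;python3 st.py|tail -4; python3 -c "
from h import *
go((384.7,196.5),200,72)"
```

```text
rig pos [-15.63 -99.66] 70.61854388403987 yaw 82.77130618716771 Frig [ 0.02 -0.18] -1.6091154913806642 tauz 0.009618456833712987 t 32.4167 open 25.419665503103207
sled rect c [  2. 125.] size [67.5 78.9] ang 0.94 | fence-edge tilt(+CCW) 9.11 x@mid 33.2 y 85.9 164.0
scene_l from y=128: [111 113 114 115 116 115 111 101  87  73  63  59  58  60  64  72  84  96
 107 114 117 119 119 118 118 118 117 117 117 118 118 118 119 120 120 119
 112  95  74  54  43  43  45  49  51  53  53  52  51  51  54  58  62  65
  66  67  67  67  67  66  67  67]
t 32.47 pos [545.12 -64.77  70.64] yaw 82.68 dp mm [ 238.65 -192.41 -129.46] turn 10.68 F [-0.33 -3.09 -1.3 ] J [-0.33  0.58  1.63 -0.    0.93 -0.2 ] open 25.674389019304243 29.99723106622696
```

Call:
jog_arm(dp=[[0, 0, -0.03], [0, 0, -0.06], [0, 0, -0.09], [0, -0.02, -0.12], [0, -0.05, -0.13], [0, -0.085, -0.13], [0, -0.12, -0.13], [0, -0.15, -0.13]], turn=[0, 0, 0, 2, 4, 6, 8, 10.7])

```text
time_s: 33.13
ee_pos: [394.5, -42.1, 200.5]
tool_rot: [-2.542, -1.846, -0.0]
wrist_force: [0.2, -0.3, -0.6]
opening: 25.9
grasp_force: 30.0
```

```bash
python3 -c "
from h import *
go((384.7,196.5),180,72)"
```

```text
t 33.13 pos [394.5  -42.09 200.51] yaw 71.97 dp mm [223.84 -83.14  20.64] turn -0.03 F [ 0.17 -0.32 -0.64] J [-0.4   0.09  1.93  0.    1.12 -0.09] open 25.852842253488856 29.997134199365973
```

Call:
jog_arm(dp=[[0.035, -0.013, 0], [0.07, -0.026, 0.01], [0.105, -0.039, 0.02], [0.14, -0.052, 0.03], [0.175, -0.065, 0.05], [0.205, -0.076, 0.07], [0.224, -0.083, 0.08], [0.224, -0.083, 0.08]], turn=[0, 0, 0, 0, 0, 0, 0, 0])

```text
time_s: 33.8
ee_pos: [385.0, 198.5, 118.7]
tool_rot: [-2.535, -1.851, 0.005]
wrist_force: [-0.1, -0.3, -1.6]
opening: 25.8
grasp_force: 30.0
```

Call:
jog_arm(dp=[[0, 0, 0.01], [0, 0, 0.02], [0, 0, 0.03], [0, 0, 0.04], [0, 0, 0.045], [0, 0, 0.045], [0, 0, 0.045], [0, 0, 0.045]], turn=[0, 0, 0, 0, 0, 0, 0, 0])

```text
time_s: 34.47
ee_pos: [387.1, 195.9, 76.3]
tool_rot: [2.54, 1.847, 0.002]
wrist_force: [-0.4, 0.6, -1.1]
opening: 25.6
grasp_force: 30.0
```

```bash
python3 -c "
from h import *
go((384.7,196.5),55,72)"
```

```text
t 34.47 pos [387.06 195.94  76.31] yaw 72.05 dp mm [-0.21 -2.44 21.3 ] turn 0.05 F [-0.37  0.64 -1.14] J [0.2  0.37 1.97 0.   0.8  0.51] open 25.63713745428546 29.99797639902681
```

Call:
jog_arm(dp=[[0, 0, 0.004], [0, 0, 0.008], [0, 0, 0.012], [0, 0, 0.015], [0, 0, 0.017], [0, 0, 0.018], [0, 0, 0.019], [0, 0, 0.019]], turn=[0, 0, 0, 0, 0, 0, 0, 0])

```text
time_s: 35.13
ee_pos: [386.6, 196.0, 56.5]
tool_rot: [-2.54, -1.848, 0.0]
wrist_force: [-0.3, -0.5, -1.9]
opening: 25.9
grasp_force: 30.0
```

Call:
jog_arm(dp=[[0, 0, 0.0003], [0, 0, 0.0006], [0, 0, 0.0009], [0, 0, 0.0012], [0, 0, 0.0015], [0, 0, 0.0018], [0, 0, 0.002], [0, 0, 0.002]], turn=[0, 0, 0, 0, 0, 0, 0, 0])

```text
time_s: 35.8
ee_pos: [386.7, 196.0, 54.7]
tool_rot: [-2.541, -1.848, -0.0]
wrist_force: [0.6, -0.1, -0.3]
opening: 25.9
grasp_force: 30.0
```

```bash
python3 -c "
from h import *
go((384.7,196.5),55,72)
print(state()[0]['torque'])"
```

```text
t 35.8 pos [386.68 196.05  54.67] yaw 72.07 dp mm [-0.18 -2.02 -0.33] turn 0.07 F [ 0.64 -0.14 -0.28] J [0.2  0.42 1.98 0.   0.74 0.51] open 25.884806779222373 29.998014885932207
[-0.08 -0.04 -0.04]
```

Fz dropped as the bench took the weight, so I'll release.

Call:
jog_arm(dp=[[0, 0, 0], [0, 0, 0], [0, 0, 0], [0, 0, 0], [0, 0, 0], [0, 0, 0], [0, 0, 0], [0, 0, 0]], turn=[0, 0, 0, 0, 0, 0, 0, 0], fingers=1)

```text
time_s: 36.47
ee_pos: [386.7, 196.1, 54.7]
tool_rot: [2.54, 1.848, 0.0]
wrist_force: [0.3, -0.8, -0.0]
opening: 77.3
grasp_force: 0.0
```

Call:
jog_arm(dp=[[0, 0, 0], [0, 0, -0.01], [0, 0, -0.03], [0, 0, -0.05], [0, 0, -0.07], [0, 0, -0.1], [0, 0, -0.12], [0, 0, -0.12]], turn=[0, 0, 0, 0, 0, 0, 0, 0])

```text
time_s: 37.13
ee_pos: [388.2, 196.4, 178.1]
tool_rot: [2.538, 1.847, 0.01]
wrist_force: [0.6, 0.4, -0.1]
opening: 88.0
grasp_force: 0.0
```

Call:
jog_arm(dp=[[-0.04, 0, -0.02], [-0.08, 0, -0.03], [-0.12, 0, -0.03], [-0.15, 0, -0.03], [-0.15, 0, -0.03], [-0.15, 0, -0.03], [-0.15, 0, -0.03], [-0.15, 0, -0.03]], turn=[0, 0, 0, 0, 0, 0, 0, 0])

```text
time_s: 37.8
ee_pos: [340.6, 54.2, 204.3]
tool_rot: [-2.539, -1.85, 0.001]
wrist_force: [0.6, -0.1, -0.2]
opening: 88.1
grasp_force: 0.0
```

```bash
python3 m.py; python3 st.py|tail -4; python3 - <<'E'
from h import *
a=load('scene0');b=load('scene_l')
for n,f in(('0',a),('l',b)):
    m=(cv2.cvtColor(f['img'],cv2.COLOR_RGB2GRAY)<22).astype(np.uint8)
    k,l,st,ce=cv2.connectedComponentsWithStats(m);i=l[165,320];print(n,st[i],ce[i])
    # sled fence-side edge in front part, y 135..160 and rear part 60..72
    g=cv2.cvtColor(f['img'],cv2.COLOR_RGB2GRAY).astype(np.float32)
    for ys in(np.arange(138,160,2),np.arange(58,70,2)):
        xs=np.arange(20,40,1.);o=[]
        for y in ys:
            uv=proj(f,np.array([np.r_[r2w((x,y)),38] for x in xs])).astype(np.float32);o.append(cv2.remap(g,uv[:,:1],uv[:,1:],cv2.INTER_LINEAR)[:,0])
        print(np.mean(o,0).round().astype(int))
E
```

```text
rig pos [-233.22   -9.65] 204.3200113166352 yaw 72.14971324031312 Frig [ 0.58 -0.05] -0.17897464627682474 tauz -0.004517622450773887 t 37.8 open 88.10791580435041
sled rect c [  2.1 124.9] size [66.6 77.6] ang 0.44 | fence-edge tilt(+CCW) 9.18 x@mid 32.8 y 86.2 163.7
scene_l from y=128: [107 110 111 112 113 112 108  98  84  72  62  57  55  57  62  69  80  93
 104 110 114 115 114 114 114 114 114 113 113 113 113 113 114 116 117 115
 108  92  72  52  41  39  43  47  49  51  51  50  48  48  52  56  60  63
  64  64  65  65  64  64  65  65]
0 [310 144  55  32 780] [327.81 161.65]
[57 56 56 55 55 54 54 56 56 56 57 59 63 71 80 85 86 86 85 85]
[42 41 41 42 43 44 44 44 42 40 42 47 55 67 79 87 88 87 85 83]
l [310 145  55  32 788] [328.25 162.43]
[113 113 113 113 114 115 115 114 112 106  94  78  69  70  77  82  83  84
  85  85]
[115 115 115 114 114 114 114 111 107  99  84  71  69  73  80  86  87  86
  84  84]
```

```bash
python3 -c "
from cell import ctrl
print(ctrl.sign_off())"
```

```text
the job is handed in; nothing more can be done
None
```

I handed the job in at about 38 s. The sled is home against the stop and flat on the fence after a press of about 11 N for at least 0.7 s, and the stick stands upright on the bench, released. Peak wrist readings during contact were about 12 N on the sled and 11 N sideways, roughly 8 N of it on the fence after deck friction. The result of the judging was not shown.

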